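# Lay the test-kit cartons in the carrying tray and bar it

### The arm

A 6-joint arm with a two-finger parallel gripper is mounted at the origin on a cart in front of the work surface, level with it; the furniture and walls round the work are solid. World frame = base frame: x ahead of the robot, y to its left, z up, the work surface at z = 0. Lengths are in m, angles in rad, forces in N, time in s.
With the tool pointing down it reaches from about 0.325 to 0.925 m from the base axis. Payload 3.1 kg.
Tool frame: the origin (TCP) lies midway between the tips of the shut fingers; the grasp point (between the pads) lies behind it (bot.tcp_to_grasp is the z of the grasp point in the tool frame, in m); z points along the fingers, y is the line along which they close (so a half turn about z gives the same grasp; the last joint's range is limited). The gripper opens to 85 mm and grips with 20 to 120 N. Pads are 22 mm wide; open, the fingers measure 114 mm over their backs; the gripper's body (76 mm by 85 mm) begins 54 mm behind the grasp point. The pads swing forward as they close: fully open they stand 13 mm farther back than shut.
Start: joints at [1.069, 0.217, 1.613, -0, 1.311, -0.112], TCP at [0.237, 0.578, 0.231] pointing down, gripper open.
Joint ranges: [-2.75, 2.75], [-0.78, 2.1], [0.31, 2.55], [-1.13, 4.27], [0.13, 2.63], [-2.58, 2.58]. Speed limits (rad/s): [2.79, 2.79, 3.14, 3.14, 3.14, 3.14].

### API

Orientations are given as a 3x3 rotation matrix whose columns are the frame's x, y, z axes.
In Python, from plant import bot gives the robot as it stands.
- The arm moves only by the shell command python3 -m handwheel 'ROWS'. ROWS is a JSON object of lists of equal length, an entry for each row: "grip": the finger opening in m, from 0 to 0.0854; "dp": the shift along the tool's x, y, z in m, a list of three; "turn": the turn, a rotation vector about the tool's x, y, z in degrees, a list of three. A call has exactly 8 rows; each row is the pose to reach, as a shift and turn from the pose commanded when the call began, along the tool's axes at that moment; what a row does not reach only later rows make up. A row lasts 1/8 s, in which the tool goes at most 62.5 mm and 10.7 degrees, less where a joint would pass 70% of its speed; a pose out of reach is approached as far as the arm can. A call with a gripper value outside its range is refused whole. The fingers move at their own pace and stop on an object; the grip force is fixed at half the most. Time passes only in rows, so rows that repeat a pose let the fingers close, or fill a call up. It gives the time, the measured TCP pose, the force, the opening and the grip force at its end, in the units of the state.
- bot.sense(): the state, without advancing time (a new reading comes with each control period).
- bot.snapshot(name): name is "scene" or "top"; returns a dict with "image" (420x560x3 uint8, red, green, blue), "range_z" (420x560 float32, m along the optical axis (not along the pixel's ray), 0 where there is no reading), "fx", "fy", "cx", "cy" (pixels), "R" (3x3) and "t" (3): a world point X has camera coordinates R X + t. Camera axes: x right, y down, z forward; pixel columns grow to the right and rows downward; lengths in m; the calibration is good to about 2 mm. A picture is of the moment at which its call begins.
- bot.hand_in(): hands the job in; it is judged then, once.
Trained networks look in a picture, given as the dict that the camera call returned (one of the last four; its "shot" number tells which), for a name from the list of things; names that differ only in an ending like _2 or _b are one class to them, and where a whole thing is asked for, a point or a joint stands for the part that bears it (a point fixed in the world has none). Each returns a list of dicts, best first, with "conf" (0 to 1); they miss things now and then, are a little off and sometimes report something else, mostly with a low value. They report only what shows in the picture. A call takes as long as a camera call.
- bot.search_frame(picture, target): "position" ([column, row] in pixels, amid what is visible of it).
- bot.trace(picture, target): "pixels" (420x560 bool, what is visible of it) and "position" ([column, row] in pixels, amid what is visible of it).
The state is a dict: "time": time; "joint_pos": joint angles; "qd": joint speeds; "joint_efforts": joint torques, N m; "position": TCP position; "eef_rot": TCP orientation; "force": force on the tool from outside, world axes, zero at the start; "moment": the same for the moment, N m; "width": opening from 0.0 (shut) to 1.0 (fully open); "finger_force": force on a finger pad.
Only numpy, scipy, OpenCV 4.12 (cv2) and the standard library are available. Lean on these libraries where they do the work, as an engineer would, in place of code of your own. Each camera call takes 0.05 s, during which the arm holds its last target. There are 200 camera calls.

### The job

Empty the roller lane into the carrying tray: always take the front carton, so that the ones behind roll down, stand it on the worktop against the tray's open front edge, and push it high on its near face so that it tips over that edge and lies on its wide face in the tray, its base towards the open side, then slide it home against the back wall; turn no carton over in the air. When every carton lies side by side in the tray and none is left in the lane, close the open side with the red-gripped steel rod: pass its tapered tip through the yellow eyelet from inside, let its tail lie in the yellow fork, and let go. Leave the dropper bottle and the small cup where they are.

Things in the scene. Friction and masses are not known exactly. Their poses are not given: they have to be found in the camera images.
- lane: Fixed roller lane, 250 x 70 mm. Origin: on the worktop under its front (low) end; x uphill, y left, z up. Roller tops lie on a plane 40 mm above the origin, rising along x at 0.12 rad; rails 24 mm higher; front stop at x = -0.007, 22 mm high. Cartons stand in a row, tilted with the slope. When the front one (centre at x = 0.03) is lifted out, those behind roll down to the stop in about a second.
- tray: Fixed grey tray. Origin: on the worktop under the middle of its open front edge; x into the tray, y left along the edge, z up. Deck 12 mm high, x 0 to 0.098, y -0.122 to 0.122; walls 30 mm high at sides and back. White lines mark bays at y = -0.08, 0, 0.08. Arms 8 mm thick at y = +-0.127 reach forward to x = -0.066, up to 61 mm high. After tipping a carton's base stands out 10 to 35 mm over the edge; pushed home, 2 mm.
- carton_1: White closed carton with a blue band round its upper part, 72 x 50 x 100 mm, 0.13 to 0.25 kg. Origin: centre of its base; x along the 72 mm side, y along the 50 mm side, z up to its top. It starts in the lane with x uphill. To lie in the tray it falls over onto a 72 x 100 mm face (normal to y).
- carton_2: As carton_1, with a green band; second in the lane.
- carton_3: As carton_1, with an orange band; third in the lane. May be absent.
- rod: Steel rod, 10 mm thick, 300 mm long, 0.09 kg, lying on the worktop behind the tray. Its middle is a red square grip, 20 x 60 x 20 mm (60 along the rod); red knob on the tail, 20 mm across, 6 mm long; the tip is tapered over 6 mm. Origin: underside of the grip's middle, rod axis 10 mm above it; y runs along the rod to the tip, z up.
- rod_grip (a point): Middle of the rod's axis, inside the red grip.
- rod_tip (a point): Tapered end of the rod, 150 mm from its middle.
- rod_tail (a point): Point on the rod's axis 127 mm from the middle on the tail side; the knob is from 144 to 150 mm.
- eye (a point): Centre of the hole in the yellow eyelet: 16 mm across, through an 8 mm thick plate of 32 x 32 mm, 45 mm above the worktop, 48 mm in front of the tray's edge, at tray y = 0.127. Axes as the tray's: the rod passes towards +y.
- fork (a point): Yellow fork, open upwards, at tray y = -0.127, in line with the eyelet: 16 mm between its prongs, 8 mm thick. This point is level with the hole's centre; the slot's floor is 6 mm lower, the prongs end 14 mm higher. With the tip 12 to 32 mm past the eyelet's centre the tail lies in the fork and the knob stays outside it.
- drops: Brown dropper bottle, 33 x 34 x 102 mm, upright between lane and tray; sometimes absent; not to be disturbed.
- small_cup: Clear sample cup, 61 mm wide, 66 mm high, by the analyser; not to be disturbed.

How it is judged:
On the way, in this order (a step that is already met when the one before it is completed fails the run):
1. every carton lies on its wide face, home in the tray, let go (angle between carton_1's own z axis and vertical between 1.42 and 1.72 rad and angle between the z axis of each of carton_1, carton_2, carton_3 and the x axis of tray, either way round below 0.3 rad and x of carton_1 in the frame of tray between -0.012 and 0.015 m and y of carton_1 in the frame of tray between -0.1 and 0.1 m and z of carton_1 in the frame of tray between 0.025 and 0.043 m and contact force between the fingers and carton_1 below 0.1 N and angle between carton_2's own z axis and vertical between 1.42 and 1.72 rad and x of carton_2 in the frame of tray between -0.012 and 0.015 m and y of carton_2 in the frame of tray between -0.1 and 0.1 m and z of carton_2 in the frame of tray between 0.025 and 0.043 m and contact force between the fingers and carton_2 below 0.1 N and angle between carton_3's own z axis and vertical between 1.42 and 1.72 rad and x of carton_3 in the frame of tray between -0.012 and 0.015 m and y of carton_3 in the frame of tray between -0.1 and 0.1 m and z of carton_3 in the frame of tray between 0.025 and 0.043 m and contact force between the fingers and carton_3 below 0.1 N), for 0.3 s.
2. the rod bars the tray: tip through the eyelet, tail in the fork, let go (y of rod_tip in the frame of eye between 0.012 and 0.05 m and x of rod_tip in the frame of eye between -0.01 and 0.01 m and z of rod_tip in the frame of eye between -0.012 and 0.012 m and x of rod_tail in the frame of fork between -0.008 and 0.008 m and z of rod_tail in the frame of fork between -0.009 and 0.009 m and contact force between the fingers and rod below 0.1 N), for 0.3 s.
At the end, for the whole second after the job is handed in: Every carton lies on a wide face on the deck (within 9 deg), within 17 deg of the tray's x, base centre at most 12 mm before the front edge, within 100 mm of the middle; rod tip 12 to 50 mm past the eyelet's middle, tail in the fork; all released, at rest (all of step 1 and all of step 2 and linear speed of each of carton_1, carton_2, carton_3, rod below 0.02 m/s); the robot touches nothing.
It fails at once if a carton is turned over in the air instead of being tipped over the tray's front edge ((angle between carton_1's own z axis and vertical above 0.6 rad and height (world z) of carton_1 above 0.08 m) or (angle between carton_2's own z axis and vertical above 0.6 rad and height (world z) of carton_2 above 0.08 m) or (angle between carton_3's own z axis and vertical above 0.6 rad and height (world z) of carton_3 above 0.08 m)).
It fails at once if a carton is lifted out of the lane from behind the front place ((x of carton_1 in the frame of lane between 0.065 and 0.24 m and y of carton_1 in the frame of lane between -0.03 and 0.03 m and height (world z) of carton_1 between 0.09 and 0.16 m) or (x of carton_2 in the frame of lane between 0.065 and 0.24 m and y of carton_2 in the frame of lane between -0.03 and 0.03 m and height (world z) of carton_2 between 0.09 and 0.16 m) or (x of carton_3 in the frame of lane between 0.065 and 0.24 m and y of carton_3 in the frame of lane between -0.03 and 0.03 m and height (world z) of carton_3 between 0.09 and 0.16 m)).
It fails at once if the dropper bottle or the small cup is pushed more than 30 mm (distance of any of drops, small_cup from where it was at the start of the episode above 0.03 m).
Of carton_3, drops only 1 to 2 are there at a start; the rules pass over those that are not, and their reading is None.
At some moment in a run one of rod may be knocked a few centimetres aside while the robot is not near it.
Once in a run the grip may slacken for a moment while it holds something.
It also fails if it takes over 210 s, if anything falls off the work surface, if the arm or the gripper's body presses on something with over 40 N, if the wrist force passes 120 N, or if a joint passes its speed limit or range.

## Working session

There is one attempt and no reset: what is moved stays moved. The work goes in short steps, Python scripts to look and compute and a shell command to move; the robot and the scene stay as the last step left them, time stands still between calls to the robot, and variables do not carry over. Pictures are saved under pics/ and viewed, at most 14 in all, crops included, and the job is handed in when it is done.

```bash
ls; mkdir -p pics
python3 - <<'E'
from plant import bot
import cv2, numpy as np
print(bot.tcp_to_grasp, bot.sense())
for n in ["scene","top"]:
    s=bot.snapshot(n); cv2.imwrite(f"pics/{n}0.png",s["image"][:,:,::-1]); print(n,s["fx"],s["cx"],s["cy"],s["R"],s["t"])
    for t in ["lane","tray","carton_1","rod","rod_grip","rod_tip","eye","fork","drops","small_cup"]:
        try:
            print(t,[(np.round(d["position"]),round(d["conf"],2)) for d in bot.search_frame(s,t)][:5])
        except Exception as e: print(t,e)
E
```

```text
pics
-0.0187 {'time': 0.0, 'joint_pos': array([ 1.06881074e+00,  2.17780720e-01,  1.61495665e+00, -1.33519089e-05,
        1.31131269e+00, -1.12201971e-01]), 'qd': array([ 1.13878292e-03,  1.05036842e-03, -1.40144648e-03,  6.33266553e-05,
        1.08237020e-04,  1.48692095e-03]), 'joint_efforts': array([-1.98463249e-05, -3.96831465e+01, -3.03861845e+01, -5.47422553e-05,
        9.64720646e-03, -2.71201702e-05]), 'position': array([0.23707321, 0.57739045, 0.22994005]), 'eef_rot': array([[-9.24992459e-01,  3.79983656e-01, -1.17111172e-03],
       [ 3.79985370e-01,  9.24989973e-01, -2.16044545e-03],
       [ 2.62332638e-04, -2.44340107e-03, -9.99996980e-01]]), 'force': array([ 0.57318175, -0.6060942 , -0.33413166]), 'moment': array([-3.87919530e-03, -1.37178271e-02, -6.85762667e-06]), 'finger_force': 0.0, 'width': 1.0050958770675968}
scene 544.0948182600065 278.4745659246322 210.79172365551517 [[ 0.44640259 -0.89449511  0.02456075]
 [-0.41478158 -0.23116359 -0.88006798]
 [ 0.79289405  0.38267727 -0.47421211]] [-0.24255242  0.27875486  1.22931834]
lane [(array([383., 254.]), 0.76)]
tray
[... 434 characters left out ...]
ll_cup []
top 384.4127665276195 280.5363189921256 214.21288860760419 [[ 0.01629409 -0.99968687 -0.01899091]
 [-0.98832287 -0.01322516 -0.15179919]
 [ 0.1515005   0.02124258 -0.9882289 ]] [0.0113112  0.55729796 1.21553122]
lane [(array([374., 182.]), 0.61), (array([384., 183.]), 0.46)]
tray [(array([247., 230.]), 0.96)]
carton_1 [(array([383., 230.]), 0.81), (array([386., 208.]), 0.8), (array([385., 182.]), 0.7)]
rod [(array([250., 179.]), 0.57)]
rod_grip [(array([252., 182.]), 0.82)]
rod_tip [(array([246., 180.]), 0.52)]
eye [(array([245., 231.]), 0.95)]
fork [(array([244., 226.]), 0.59), (array([248., 183.]), 0.55)]
drops [(array([334., 201.]), 0.53)]
small_cup [(array([176., 267.]), 0.85)]
```

View pics/scene0.png

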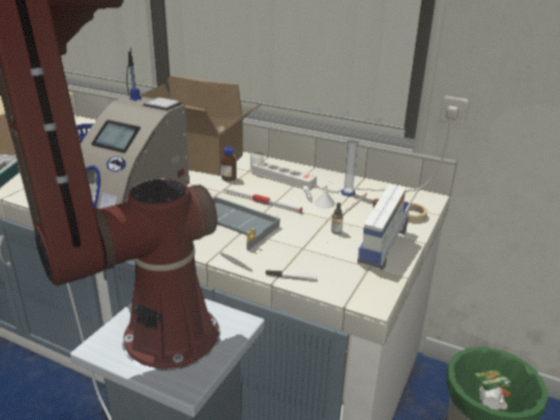

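View pics/top0.png

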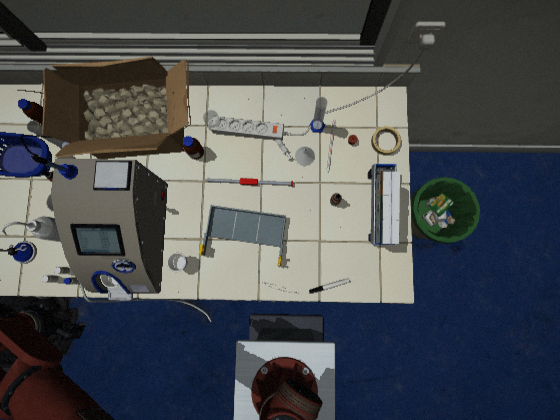

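```bash
cat > h.py <<'E'
from plant import bot
import cv2, numpy as np
def w(s,u,v,z=None):
    r=np.array([(u-s["cx"])/s["fx"],(v-s["cy"])/s["fy"],1.0]); R,t=s["R"],s["t"]
    if z is None:
        return R.T@(r*s["range_z"][int(round(v)),int(round(u))]-t)
    c=-R.T@t; d=R.T@r
    return c+d*(z-c[2])/d[2]
def proj(s,X):
    p=s["R"]@np.array(X)+s["t"]; return s["fx"]*p[0]/p[2]+s["cx"], s["fy"]*p[1]/p[2]+s["cy"]
def cloud(s):
    v,u=np.mgrid[0:420,0:560]; d=s["range_z"]
    P=np.stack([(u-s["cx"])/s["fx"]*d,(v-s["cy"])/s["fy"]*d,d],-1)-s["t"]
    return P@s["R"]
E
python3 - <<'E'
from h import *
s=bot.snapshot("top"); np.savez("top.npz",**{k:v for k,v in s.items()})
im=s["image"][:,:,::-1]
a=cv2.resize(im[150:300,160:300],None,fx=4,fy=4,interpolation=cv2.INTER_CUBIC)
b=cv2.resize(im[150:260,320:420],None,fx=4.5,fy=5.4,interpolation=cv2.INTER_CUBIC)
cv2.imwrite("pics/a.png",a);cv2.imwrite("pics/b.png",b)
P=cloud(s)
# height map summary of lane
Q=P[150:260,355:410].reshape(-1,3); Q=Q[(Q[:,2]>.03)]
for z0 in np.arange(.03,.2,.01):
    q=Q[(Q[:,2]>=z0)&(Q[:,2]<z0+.01)]
    if len(q): print(round(z0,2),len(q),q.min(0).round(3),q.max(0).round(3))
E
```

```text
0.03 30 [ 0.468 -0.277  0.031] [ 0.69  -0.273  0.04 ]
0.04 70 [ 0.467 -0.288  0.04 ] [ 0.712 -0.273  0.05 ]
0.05 107 [ 0.463 -0.343  0.05 ] [ 0.718 -0.274  0.06 ]
0.06 210 [ 0.463 -0.345  0.06 ] [ 0.715 -0.275  0.07 ]
0.07 122 [ 0.468 -0.343  0.07 ] [ 0.717 -0.275  0.08 ]
0.08 105 [ 0.467 -0.344  0.08 ] [ 0.717 -0.276  0.09 ]
0.09 92 [ 0.469 -0.344  0.09 ] [ 0.715 -0.276  0.1  ]
0.1 74 [ 0.466 -0.341  0.1  ] [ 0.714 -0.284  0.11 ]
0.11 55 [ 0.462 -0.287  0.11 ] [ 0.677 -0.285  0.12 ]
0.12 51 [ 0.461 -0.288  0.12 ] [ 0.674 -0.285  0.13 ]
0.13 128 [ 0.46  -0.333  0.13 ] [ 0.667 -0.284  0.14 ]
0.14 505 [ 0.46  -0.337  0.14 ] [ 0.673 -0.285  0.15 ]
0.15 510 [ 0.519 -0.336  0.15 ] [ 0.674 -0.285  0.16 ]
0.16 180 [ 0.598 -0.335  0.16 ] [ 0.672 -0.287  0.169]
0.17 1 [ 0.66  -0.315  0.17 ] [ 0.66  -0.315  0.17 ]
```

View pics/a.png

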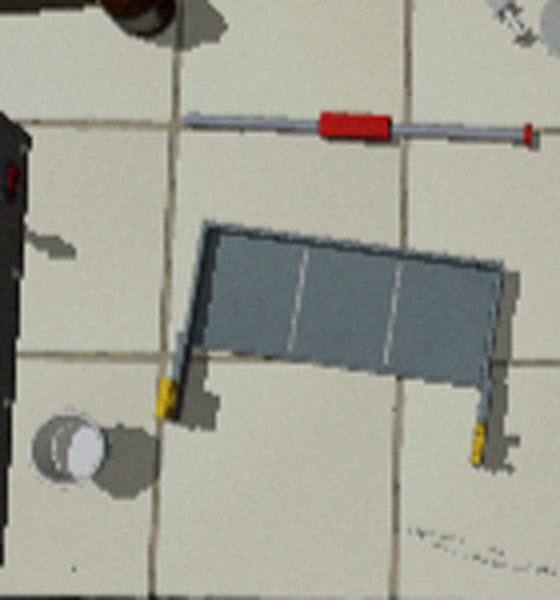

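View pics/b.png

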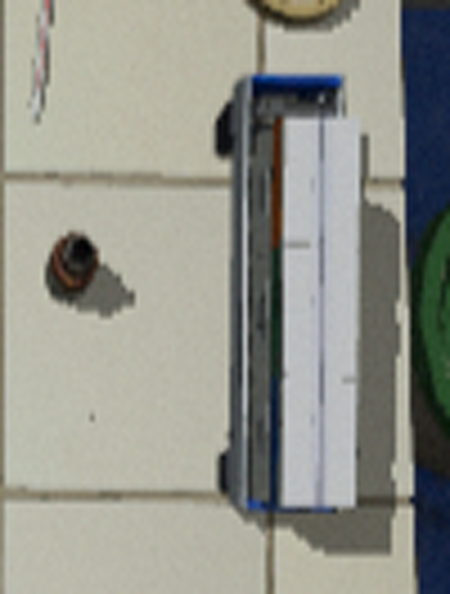

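Run:
```python
from h import *
s=dict(np.load("top.npz"))
P=cloud(s); im=s["image"].astype(int); r,g,b=im[...,0],im[...,1],im[...,2]
v,u=np.mgrid[0:420,0:560]
def rect(m,n,z=None):
    q=P[m]
    if z is not None: q=np.array([w(s,uu,vv,z) for vv,uu in zip(*np.nonzero(m))])
    c,sz,a=cv2.minAreaRect(q[:,:2].astype(np.float32)); bx=cv2.boxPoints((c,sz,a)); print(n,len(q),np.round(c,4),np.round(sz,4),round(a,2),'zmed',np.median(q[:,2]).round(4),'mean',q.mean(0).round(4)); print(bx.round(4).tolist())
reg=(u>190)&(u<295)&(v>195)&(v<270)
dk=reg&(P[...,2]>.006)&(P[...,2]<.02)&(b>g)&(g>r); rect(dk,"deck"); rect(dk,"deck12",.012)
ye=reg&(r>120)&(b<90)&(g>80)
rect(ye&(u<230),"eye");rect(ye&(u>260),"fork")
print(P[ye&(u<230)].round(3).tolist()); print(P[ye&(u>260)].round(3).tolist())
red=(r>130)&(g<70)&(b<70)&(v>170)&(v<195)&(u>200)&(u<300)
rect(red&(u<270),"grip"); rect(red&(u>280),"knob")
rod=(P[...,2]>.006)&(P[...,2]<.03)&(v>170)&(v<195)&(u>200)&(u<300); rect(rod,"rod")
c=(u>355)&(u<410)&(v>150)&(v<260)&(P[...,2]>.128)
rect(c,"cart")
ln=(u>355)&(u<410)&(v>150)&(v<260)&(P[...,2]>.04)&(P[...,2]<.1); rect(ln,"lane")
d=(u>320)&(u<350)&(v>185)&(v<215)&(P[...,2]>.03); rect(d,"drops")
```

```text
deck 2017 [0.4882 0.1376] [0.2506 0.1584] 82.94 zmed 0.0121 mean [0.5186 0.1359 0.0121]
[[0.39410001039505005, 0.023000000044703484], [0.5514000058174133, 0.0035000001080334187], [0.5821999907493591, 0.25220000743865967], [0.42500001192092896, 0.271699994802475]]
deck12 2017 [0.4884 0.1381] [0.2515 0.1595] 82.75 zmed 0.012 mean [0.5186 0.1359 0.012 ]
[[0.39340001344680786, 0.023399999365210533], [0.5516999959945679, 0.0032999999821186066], [0.5834000110626221, 0.25279998779296875], [0.4251999855041504, 0.27300000190734863]]
eye 30 [0.4403 0.2815] [0.023  0.0331] 78.49 zmed 0.0607 mean [0.4388 0.2751 0.0533]
[[0.42179998755455017, 0.273499995470047], [0.45419999957084656, 0.2669000029563904], [0.45879998803138733, 0.28949999809265137], [0.42640000581741333, 0.296099990606308]]
fork 22 [0.406  0.0222] [0.0065 0.0285] 88.26 zmed 0.043 mean [0.4063 0.0219 0.0491]
[[0.39160001277923584, 0.01940000057220459], [0.42010000348091125, 0.01850000023841858], [0.4203000068664551, 0.02500000037252903], [0.3917999863624573, 0.025800000876188278]]
[[0.459, 0.289, -0.0], [0.451, 0.275, 0.061], [0.451
[... 2023 characters left out ...]
00712871552, -0.13830000162124634], [0.5766000151634216, -0.43880000710487366], [0.6960999965667725, -0.3077000081539154], [0.36649999022483826, -0.0071000000461936]]
lane 706 [ 0.5905 -0.309 ] [0.2556 0.0711] 0.06 zmed 0.0684 mean [ 0.6055 -0.2892  0.0703]
[[0.4627000093460083, -0.2736000120639801], [0.4627000093460083, -0.34470000863075256], [0.7182999849319458, -0.34439998865127563], [0.7182000279426575, -0.2732999920845032]]
drops 100 [ 0.4912 -0.0948] [0.0327 0.3031] 61.07 zmed 0.0638 mean [ 0.5959 -0.1521  0.1163]
[[0.350600004196167, -0.0357000008225441], [0.6158999800682068, -0.18240000307559967], [0.6316999793052673, -0.15379999577999115], [0.36649999022483826, -0.0071000000461936]]
```

Run:
```python
from h import *
s=dict(np.load("top.npz"))
P=cloud(s); im=s["image"].astype(int); r,g,b=im[...,0],im[...,1],im[...,2]
v,u=np.mgrid[0:420,0:560]; ok=s["range_z"]>.1
c=ok&(u>355)&(u<410)&(v>150)&(v<260)&(P[...,2]>.128)&(P[...,2]<.2)
q=P[c]
for x0 in np.arange(.46,.68,.015):
    k=q[(q[:,0]>=x0)&(q[:,0]<x0+.015)&(q[:,2]>.135+ (x0-.46)*.12)]
    if len(k): print(round(x0,3),k[:,1].min().round(4),k[:,1].max().round(4),k[:,2].mean().round(4))
for n,mm in dict(drops=(u>320)&(u<350)&(v>185)&(v<215)&(P[...,2]>.02),cup=(u>160)&(u<195)&(v>250)&(v<280)&(P[...,2]>.02),grip=(r>130)&(g<70)&(b<70)&(v>170)&(v<195)&(u>230)&(u<270)&(P[...,2]>.012),rod=(P[...,2]>.005)&(P[...,2]<.03)&(v>175)&(v<190)&(u>200)&(u<300)&(P[...,0]>.65)).items():
    q=P[ok&mm]; print(n,len(q),q.min(0).round(4),q.max(0).round(4),q.mean(0).round(4)); A=cv2.minAreaRect(q[:,:2].astype(np.float32)); print(A)
    if n=="rod": print(np.polyfit(q[:,1],q[:,0],1))
```

```text
0.46 -0.3332 -0.2854 0.1401
0.475 -0.3325 -0.2851 0.1412
0.49 -0.3327 -0.2852 0.1432
0.505 -0.336 -0.2849 0.1449
0.52 -0.3365 -0.2847 0.1469
0.535 -0.3359 -0.2857 0.1489
0.55 -0.336 -0.2861 0.1499
0.565 -0.3357 -0.2854 0.152
0.58 -0.3357 -0.2872 0.1543
0.595 -0.3355 -0.2853 0.1556
0.61 -0.3353 -0.2867 0.1575
0.625 -0.335 -0.2869 0.1595
0.64 -0.3356 -0.2868 0.1613
0.655 -0.3354 -0.2865 0.1629
0.67 -0.3351 -0.2929 0.1637
drops 103 [ 0.5936 -0.176   0.0208] [ 0.6232 -0.1437  0.1031] [ 0.605  -0.1579  0.0646]
((0.6083514094352722, -0.159876748919487), (0.029428578913211823, 0.03239469975233078), 0.5949151515960693)
cup 327 [0.3638 0.3176 0.0206] [0.4317 0.4095 0.0722] [0.3972 0.3572 0.0424]
((0.398757666349411, 0.3634375035762787), (0.06793011724948883, 0.09163570404052734), 1.3289422988891602)
grip 86 [0.6646 0.1045 0.0133] [0.683  0.1597 0.0251] [0.6731 0.1325 0.0195]
((0.6741651892662048, 0.1321030706167221), (0.01831761747598648, 0.054983146488666534), 0.9030035734176636)
rod 345 [ 0.6571 -0.0409  0.0051] [0.695  0.2919 0.0252] [0.6719 0.1266 0.0151]
((0.6762681603431702, 0.1255180984735489), (0.0360424779355526, 0.33258697390556335), 0.4668048024177551)
[0.03090407 0.66794914]
```

```bash
cat >> h.py <<'E'
from scipy.spatial.transform import Rotation as Ro
YAW=np.radians(-7.0); TO=np.array([.469,.1417,0])
def Rt(yaw=0,pitch=0): # yaw deg of tool x, pitch: rot about world axis of tool y (rad)
    c,s=np.cos(np.radians(yaw)),np.sin(np.radians(yaw))
    return np.array([[c,s,0],[s,-c,0],[0,0,-1.]])@Ro.from_rotvec([0,pitch,0]).as_matrix()
RL=np.array([[.9928,0,.1197],[0,-1,0],[.1197,0,-.9928]])
A=np.array([-.1197,0,.9928])
def tray(x,y,z): 
    c,s=np.cos(YAW),np.sin(YAW); return TO+np.array([c*x-s*y,s*x+c*y,z])
def itray(p):
    c,s=np.cos(YAW),np.sin(YAW); d=np.asarray(p)-TO; return np.array([c*d[0]+s*d[1],-s*d[0]+c*d[1],d[2]])
def plan(*targets):
    st=bot.sense(); p,R=st["position"],st["eef_rot"]
    print("t",round(st["time"],2),"p",p.round(4),"tray",itray(p).round(4),"F",st["force"].round(1),"ff",round(float(st["finger_force"]),1),"w",round(st["width"],3),"q6",st["joint_pos"][5].round(2))
    for tp,tR in targets:
        print("dp",(R.T@(np.array(tp)-p)).round(4).tolist(),"turn",np.degrees(Ro.from_matrix(R.T@tR).as_rotvec()).round(1).tolist())
        p,R=np.array(tp),tR
E
python3 - <<'E'
from h import *
g=np.array([.5013,-.310,.0999])
plan(((.43,.12,.25),Rt(79)),(g+.13*A,RL),(g,RL))
print(np.round(RL,3),Rt(0,.12).round(3))
E
```

```text
t 1.15 p [0.2375 0.5782 0.2313] tray [-0.283   0.405   0.2313] F [-0.1  0.1  0.2] ff 0.0 w 1.001 q6 -0.11
dp [-0.3522, -0.3506, -0.0187] turn [0.0, -0.0, 78.7]
dp [-0.4115, 0.1368, 0.021] turn [-4.7, 5.7, 78.9]
dp [-0.0, 0.0, 0.13] turn [0.0, 0.0, -0.0]
[[ 0.993  0.     0.12 ]
 [ 0.    -1.     0.   ]
 [ 0.12   0.    -0.993]] [[ 0.993  0.     0.12 ]
 [ 0.    -1.     0.   ]
 [ 0.12   0.    -0.993]]
```

```bash
python3 -m handwheel '{"grip":[0.08,0.08,0.08,0.08,0.08,0.08,0.08,0.08],"dp":[[-0.04,-0.04,0],[-0.09,-0.09,-0.005],[-0.135,-0.135,-0.01],[-0.18,-0.18,-0.01],[-0.22,-0.22,-0.015],[-0.265,-0.265,-0.018],[-0.31,-0.31,-0.018],[-0.352,-0.35,-0.018]],"turn":[[0,0,9],[0,0,19],[0,0,29],[0,0,39],[0,0,49],[0,0,59],[0,0,69],[0,0,78.7]]}'
python3 - <<'E'
from h import *
g=np.array([.5013,-.310,.0999])
plan((g+.13*A,RL),(g,RL))
E
```

```text
time: 2.15
position: [0.4295, 0.1215, 0.2499]
eef_rot: [[0.197, 0.98, 0.002], [0.98, -0.197, 0.0], [0.001, 0.002, -1.0]]
force: [0.8, 0.7, 0.1]
width: 0.933
finger_force: 0.0
t 2.15 p [0.4295 0.1215 0.2499] tray [-0.0367 -0.0249  0.2499] F [0.8 0.7 0.1] ff 0.0 w 0.933 q6 0.32
dp [-0.412, 0.14, 0.0209] turn [-4.7, 5.7, 78.6]
dp [-0.0, 0.0, 0.13] turn [0.0, 0.0, -0.0]
```

```bash
python3 -m handwheel '{"grip":[0.075,0.075,0.075,0.075,0.075,0.075,0.075,0.075],"dp":[[-0.055,0.02,0],[-0.11,0.04,0],[-0.165,0.06,0],[-0.22,0.08,0],[-0.275,0.095,0.005],[-0.33,0.115,0.01],[-0.38,0.13,0.015],[-0.412,0.14,0.021]],"turn":[[-0.6,0.7,10],[-1.2,1.4,20],[-1.8,2.1,30],[-2.4,2.8,40],[-3,3.5,50],[-3.6,4.2,60],[-4.2,5,70],[-4.7,5.7,78.6]]}'
python3 - <<'E'
from h import *
g=np.array([.5013,-.310,.0999])
plan((g,RL))
E
```

```text
time: 3.15
position: [0.4874, -0.3106, 0.2284]
eef_rot: [[0.993, -0.002, 0.12], [-0.002, -1.0, -0.001], [0.12, 0.001, -0.993]]
force: [0.3, 0.0, -0.2]
width: 0.879
finger_force: 0.0
t 3.15 p [ 0.4874 -0.3106  0.2284] tray [ 0.0734 -0.4467  0.2284] F [ 0.3  0.  -0.2] ff 0.0 w 0.879 q6 0.81
dp [-0.0016, -0.0008, 0.1293] turn [0.1, -0.0, -0.1]
```

```bash
python3 -m handwheel '{"grip":[0.075,0.075,0.075,0.075,0.075,0.075,0.075,0.04],"dp":[[0,0,0.025],[-0.001,0,0.05],[-0.001,0,0.075],[-0.001,-0.001,0.1],[-0.001,-0.001,0.12],[-0.001,-0.001,0.13],[-0.001,-0.001,0.13],[-0.001,-0.001,0.13]],"turn":[[0,0,0],[0,0,0],[0,0,0],[0,0,0],[0,0,0],[0,0,0],[0,0,0],[0,0,0]]}'
python3 -m handwheel '{"grip":[0.03,0.03,0.03,0.03,0.03,0.03,0.03,0.03],"dp":[[0,0,0],[0,0,0],[0,0,0],[0,0,0],[0,0,0],[0,0,0],[0,0,0],[0,0,0]],"turn":[[0,0,0],[0,0,0],[0,0,0],[0,0,0],[0,0,0],[0,0,0],[0,0,0],[0,0,0]]}'
python3 - <<'E'
from h import *
plan()
s=bot.snapshot("scene");cv2.imwrite("pics/c.png",cv2.resize(s["image"][140:300,200:480,::-1],None,fx=2.8,fy=2.8))
E
```

```text
time: 4.15
position: [0.5026, -0.3074, 0.1002]
eef_rot: [[0.993, 0.005, 0.12], [0.005, -1.0, -0.001], [0.12, 0.002, -0.993]]
force: [-0.1, -0.0, 1.1]
width: 0.686
finger_force: 0.0
time: 5.15
position: [0.5028, -0.3079, 0.1007]
eef_rot: [[0.993, 0.005, 0.121], [0.005, -1.0, -0.002], [0.121, 0.003, -0.993]]
force: [-1.9, -1.4, 5.9]
width: 0.579
finger_force: 63.8
t 5.15 p [ 0.5028 -0.3079  0.1007] tray [ 0.0883 -0.4422  0.1007] F [-1.9 -1.4  5.9] ff 63.8 w 0.579 q6 0.81
```

View pics/c.png

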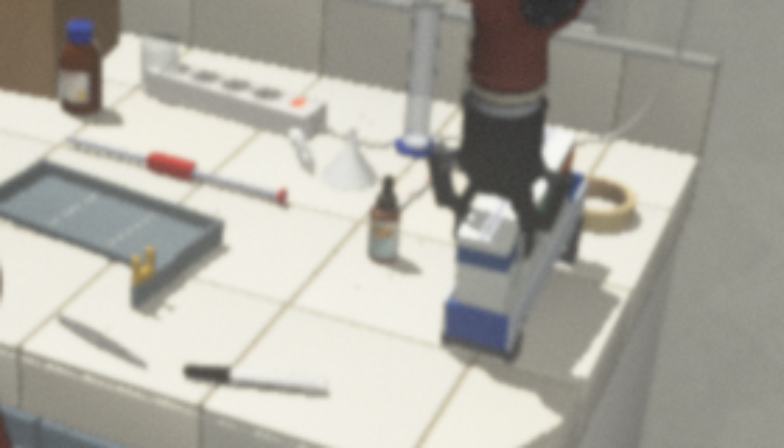

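```bash
python3 -m handwheel '{"grip":[0.03,0.03,0.03,0.03,0.03,0.03,0.03,0.03],"dp":[[0,0,-0.01],[0,0,-0.025],[0,0,-0.045],[0,0,-0.065],[0,0,-0.085],[0,0,-0.1],[0,0,-0.11],[0,0,-0.11]],"turn":[[0,0,0],[0,0,0],[0,0,0],[0,0,0],[0,0,0],[0,0,0],[0,0,0],[0,0,0]]}'
python3 - <<'E'
from h import *
plan((tray(-.032,.0816,.145),Rt(83)),(tray(-.032,.0816,.059),Rt(83)))
E
```

```text
time: 6.2
position: [0.4893, -0.3073, 0.2096]
eef_rot: [[0.993, 0.005, 0.121], [0.005, -1.0, -0.001], [0.121, 0.002, -0.993]]
force: [-1.1, 0.1, -2.5]
width: 0.579
finger_force: 63.3
t 6.2 p [ 0.4893 -0.3073  0.2096] tray [ 0.0749 -0.4432  0.2096] F [-1.1  0.1 -2.5] ff 63.3 w 0.579 q6 0.81
dp [-0.0471, -0.5342, 0.0584] turn [5.1, -5.6, -82.6]
dp [0.0, 0.0, 0.086] turn [0.0, 0.0, 0.0]
```

```bash
python3 -m handwheel '{"grip":[0.03,0.03,0.03,0.03,0.03,0.03,0.03,0.03],"dp":[[-0.003,-0.03,0],[-0.008,-0.08,0.005],[-0.013,-0.14,0.012],[-0.018,-0.2,0.02],[-0.023,-0.26,0.027],[-0.028,-0.32,0.034],[-0.034,-0.38,0.041],[-0.039,-0.44,0.048]],"turn":[[0.3,-0.3,-5],[0.8,-0.8,-13],[1.4,-1.5,-22],[1.9,-2.1,-31],[2.5,-2.7,-40],[3,-3.3,-49],[3.6,-4,-58],[4.1,-4.5,-67]]}'
python3 - <<'E'
from h import *
plan((tray(-.032,.0816,.145),Rt(83)),(tray(-.032,.0816,.059),Rt(83)))
E
```

```text
time: 7.2
position: [0.453, 0.1349, 0.1552]
eef_rot: [[0.38, 0.925, 0.019], [0.925, -0.38, 0.015], [0.021, 0.012, -1.0]]
force: [0.4, -0.4, -1.9]
width: 0.583
finger_force: 42.1
t 7.2 p [0.453  0.1349 0.1552] tray [-0.015  -0.0087  0.1552] F [ 0.4 -0.4 -1.9] ff 42.1 w 0.583 q6 0.52
dp [0.0824, -0.0404, 0.0114] turn [0.9, -1.1, -15.3]
dp [0.0, 0.0, 0.086] turn [0.0, 0.0, 0.0]
```

```bash
python3 -m handwheel '{"grip":[0.03,0.03,0.03,0.03,0.03,0.03,0.03,0.03],"dp":[[0.01,-0.005,0],[0.03,-0.015,0],[0.05,-0.025,0.005],[0.065,-0.033,0.01],[0.08,-0.04,0.0114],[0.0824,-0.0404,0.0114],[0.0824,-0.0404,0.0114],[0.0824,-0.0404,0.0114]],"turn":[[0.1,-0.1,-2],[0.3,-0.4,-6],[0.5,-0.7,-10],[0.7,-1,-13],[0.9,-1.1,-15.3],[0.9,-1.1,-15.3],[0.9,-1.1,-15.3],[0.9,-1.1,-15.3]]}'
python3 - <<'E'
from h import *
plan((tray(-.032,.0816,.059),Rt(83)))
for n in ["scene"]:
    s=bot.snapshot(n);cv2.imwrite(f"pics/d{n}.png",cv2.resize(s["image"][120:280,160:360,::-1],None,fx=3.5,fy=3.5))
E
```

```text
time: 8.2
position: [0.4485, 0.2242, 0.1459]
eef_rot: [[0.128, 0.992, -0.0], [0.992, -0.128, 0.0], [0.0, -0.0, -1.0]]
force: [0.7, 0.6, -1.4]
width: 0.58
finger_force: 68.5
t 8.2 p [0.4485 0.2242 0.1459] tray [-0.0304  0.0794  0.1459] F [ 0.7  0.6 -1.4] ff 68.5 w 0.58 q6 0.45
dp [0.0022, -0.0016, 0.0869] turn [-0.0, -0.0, -0.4]
```

View pics/dscene.png

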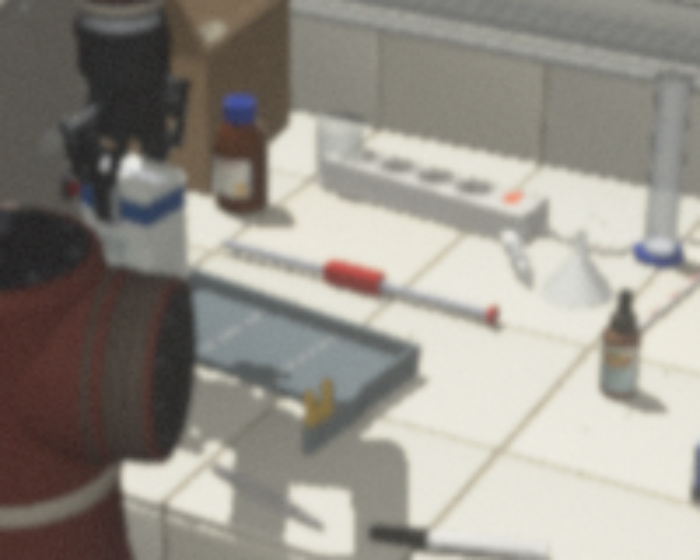

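```bash
python3 -m handwheel '{"grip":[0.03,0.03,0.03,0.03,0.03,0.03,0.03,0.03],"dp":[[0.002,-0.001,0.012],[0.002,-0.0016,0.03],[0.002,-0.0016,0.048],[0.002,-0.0016,0.064],[0.002,-0.0016,0.075],[0.002,-0.0016,0.081],[0.002,-0.0016,0.085],[0.002,-0.0016,0.088]],"turn":[[0,0,0],[0,0,0],[0,0,0],[0,0,0],[0,0,0],[0,0,0],[0,0,0],[0,0,0]]}'
python3 - <<'E'
from h import *
plan((tray(-.027,.0816,.057),Rt(83)))
E
```

```text
time: 9.25
position: [0.4475, 0.2271, 0.058]
eef_rot: [[0.127, 0.992, 0.001], [0.992, -0.127, 0.001], [0.001, 0.001, -1.0]]
force: [-0.1, -0.2, -1.6]
width: 0.582
finger_force: 68.5
t 9.25 p [0.4475 0.2271 0.058 ] tray [-0.0317  0.0822  0.058 ] F [-0.1 -0.2 -1.6] ff 68.5 w 0.582 q6 0.46
dp [-0.0006, 0.0047, 0.001] turn [0.0, -0.1, -0.3]
```

Still hanging free; lower 2–3 mm more and slide up to the edge.

```bash
python3 -m handwheel '{"grip":[0.03,0.03,0.03,0.03,0.03,0.03,0.03,0.03],"dp":[[0,0,0.001],[0,0,0.002],[0,0,0.002],[0,0.001,0.002],[0,0.002,0.002],[0,0.003,0.002],[0,0.004,0.002],[0,0.005,0.002]],"turn":[[0,0,0],[0,0,0],[0,0,0],[0,0,0],[0,0,0],[0,0,0],[0,0,0],[0,0,0]]}'
python3 - <<'E'
from h import *
plan()
E
```

```text
time: 10.25
position: [0.4484, 0.227, 0.0572]
eef_rot: [[0.128, 0.992, -0.01], [0.992, -0.128, 0.001], [-0.0, -0.01, -1.0]]
force: [-10.6, 1.3, 15.8]
width: 0.578
finger_force: 68.3
t 10.25 p [0.4484 0.227  0.0572] tray [-0.0309  0.0821  0.0572] F [-10.6   1.3  15.8] ff 68.3 w 0.578 q6 0.45
```

```bash
python3 -m handwheel '{"grip":[0.06,0.085,0.085,0.085,0.085,0.085,0.085,0.085],"dp":[[0,0,0],[0,-0.001,-0.001],[0,-0.003,-0.001],[0,-0.003,-0.002],[0,-0.003,-0.01],[0,-0.003,-0.03],[0,-0.003,-0.055],[0,-0.003,-0.08]],"turn":[[0,0,0],[0,0,0],[0,0,0],[0,0,0],[0,0,0],[0,0,0],[0,0,0],[0,0,0]]}'
python3 -m handwheel '{"grip":[0.04,0.02,0,0,0,0,0,0],"dp":[[0,-0.02,0],[0,-0.05,0],[0,-0.08,0],[0,-0.08,0.01],[0,-0.08,0.03],[0,-0.08,0.045],[0,-0.08,0.05],[0,-0.08,0.05]],"turn":[[0,0,0],[0,0,0],[0,0,0],[0,0,0],[0,0,0],[0,0,0],[0,0,0],[0,0,0]]}'
python3 - <<'E'
from h import *
plan((tray(-.05,.08,.083),Rt(83)))
s=bot.snapshot("top");cv2.imwrite("pics/e.png",cv2.resize(s["image"][150:300,160:300,::-1],None,fx=3.5,fy=3.5))
E
```

```text
time: 11.25
position: [0.4492, 0.2266, 0.137]
eef_rot: [[0.127, 0.992, 0.0], [0.992, -0.127, 0.001], [0.001, 0.0, -1.0]]
force: [0.8, -0.2, -0.3]
width: 0.998
finger_force: 0.0
time: 12.25
position: [0.3695, 0.2367, 0.0852]
eef_rot: [[0.128, 0.992, -0.001], [0.992, -0.128, 0.0], [-0.0, -0.001, -1.0]]
force: [-1.1, -0.0, -0.0]
width: -0.002
finger_force: 0.0
t 12.25 p [0.3695 0.2367 0.0852] tray [-0.1103  0.0821  0.0852] F [-1.1 -0.  -0. ] ff 0.0 w -0.002 q6 0.54
dp [-0.0018, 0.0603, 0.0021] turn [-0.1, 0.0, -0.3]
```

View pics/e.png

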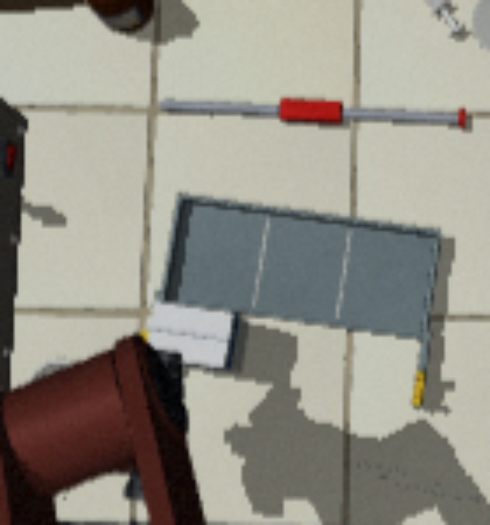

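```bash
python3 - <<'E'
from h import *
s=bot.snapshot("top");P=cloud(s)[190:260,190:240].reshape(-1,3);q=P[(P[:,2]>.09)&(P[:,2]<.11)]
q=np.array([itray(p) for p in q]);q=q[q[:,0]>-.07];print(q.min(0).round(4),q.max(0).round(4),len(q))
E
python3 -m handwheel '{"grip":[0,0,0,0,0,0,0,0],"dp":[[-0.001,0.015,0],[-0.001,0.03,0],[-0.001,0.036,0],[-0.001,0.042,0],[-0.001,0.048,0],[-0.001,0.054,0],[-0.001,0.06,0],[-0.001,0.066,0]],"turn":[[0,0,0],[0,0,0],[0,0,0],[0,0,0],[0,0,0],[0,0,0],[0,0,0],[0,0,0]]}'
python3 - <<'E'
from h import *
plan()
E
```

```text
[-0.0561  0.0426  0.0902] [-0.0057  0.1158  0.1069] 353
time: 13.35
position: [0.4354, 0.2275, 0.0858]
eef_rot: [[0.127, 0.992, -0.0], [0.992, -0.127, 0.001], [0.001, -0.0, -1.0]]
force: [-0.2, 0.5, 1.7]
width: -0.003
finger_force: 0.2
t 13.35 p [0.4354 0.2275 0.0858] tray [-0.0438  0.0811  0.0858] F [-0.2  0.5  1.7] ff 0.2 w -0.003 q6 0.47
```

```bash
python3 -m handwheel '{"grip":[0,0,0,0,0,0,0,0],"dp":[[0,0.006,0],[0,0.012,0],[0,0.018,0],[0,0.024,0],[0,0.03,0],[0,0.036,0],[0,0.042,0],[0,0.042,0]],"turn":[[0,0,0],[0,0,0],[0,0,0],[0,0,0],[0,0,0],[0,0,0],[0,0,0],[0,0,0]]}'
python3 - <<'E'
from h import *
plan()
s=bot.snapshot("top");P=cloud(s)[190:260,190:250].reshape(-1,3)
q=np.array([itray(p) for p in P]);
for a,b in ((.02,.05),(.05,.07),(.07,.09),(.09,.12)):
  k=q[(q[:,2]>a)&(q[:,2]<b)&(q[:,1]<.12)&(q[:,1]>.04)&(q[:,0]>-.08)]; print(a,len(k),k.min(0).round(3) if len(k) else '',k.max(0).round(3) if len(k) else '')
E
```

```text
time: 14.35
position: [0.4772, 0.2221, 0.0858]
eef_rot: [[0.128, 0.992, 0.0], [0.992, -0.128, 0.001], [0.001, 0.0, -1.0]]
force: [-0.5, -0.1, -1.1]
width: 0.002
finger_force: 0.0
t 14.35 p [0.4772 0.2221 0.0858] tray [-0.0016  0.0808  0.0858] F [-0.5 -0.1 -1.1] ff 0.0 w 0.002 q6 0.43
0.02 92 [-0.028  0.042  0.02 ] [0.103 0.114 0.05 ]
0.05 318 [-0.027  0.043  0.05 ] [0.072 0.089 0.068]
0.07 0  
0.09 0
```

```bash
python3 -m handwheel '{"grip":[0,0,0,0,0,0,0,0],"dp":[[0,-0.025,0],[0,-0.055,0],[0,-0.075,0],[0,-0.075,0.01],[0,-0.075,0.03],[0,-0.075,0.045],[0,-0.075,0.05],[0,-0.075,0.05]],"turn":[[0,0,0],[0,0,0],[0,0,0],[0,0,0],[0,0,0],[0,0,0],[0,0,0],[0,0,0]]}'
python3 -m handwheel '{"grip":[0,0,0,0,0,0,0,0],"dp":[[0,0.014,0],[0,0.024,0],[0,0.032,0],[0,0.038,0],[0,0.044,0],[0,0.049,0],[0,0.054,0],[0,0.057,0]],"turn":[[0,0,0],[0,0,0],[0,0,0],[0,0,0],[0,0,0],[0,0,0],[0,0,0],[0,0,0]]}'
python3 - <<'E'
from h import *
plan()
s=bot.snapshot("top");P=cloud(s)[190:260,190:250].reshape(-1,3)
q=np.array([itray(p) for p in P]);
for a,b in ((.055,.068),):
  k=q[(q[:,2]>a)&(q[:,2]<b)&(q[:,1]<.12)&(q[:,1]>.04)&(q[:,0]>-.03)]; print(a,len(k),k.min(0).round(3) if len(k) else '',k.max(0).round(3) if len(k) else '')
E
```

```text
time: 15.4
position: [0.4023, 0.2315, 0.0353]
eef_rot: [[0.128, 0.992, -0.001], [0.992, -0.128, 0.0], [0.0, -0.001, -1.0]]
force: [-0.4, -1.3, -0.2]
width: -0.001
finger_force: 0.0
time: 16.4
position: [0.4592, 0.2244, 0.0356]
eef_rot: [[0.127, 0.992, 0.0], [0.992, -0.127, 0.001], [0.001, 0.0, -1.0]]
force: [-0.7, 0.1, -0.2]
width: 0.003
finger_force: 0.5
t 16.4 p [0.4592 0.2244 0.0356] tray [-0.0198  0.0809  0.0356] F [-0.7  0.1 -0.2] ff 0.5 w 0.003 q6 0.44
0.055 402 [-0.008  0.042  0.055] [0.092 0.113 0.068]
```

```bash
python3 -m handwheel '{"grip":[0,0,0,0,0,0,0,0],"dp":[[0,0.001,0],[0,0.002,0],[0,0.003,0],[0,0.004,0],[0,0.005,0],[0,0.006,0],[0,0.006,0],[0,0.006,0]],"turn":[[0,0,0],[0,0,0],[0,0,0],[0,0,0],[0,0,0],[0,0,0],[0,0,0],[0,0,0]]}'
python3 - <<'E'
from h import *
plan()
s=bot.snapshot("top");P=cloud(s)[190:260,190:250].reshape(-1,3)
q=np.array([itray(p) for p in P]);
for a,b in ((.055,.068),):
  k=q[(q[:,2]>a)&(q[:,2]<b)&(q[:,1]<.12)&(q[:,1]>.04)&(q[:,0]>-.03)]; print(a,len(k),k.min(0).round(3) if len(k) else '',k.max(0).round(3) if len(k) else '')
g=np.array([.5013,-.310,.0999])
plan((tray(-.08,0,.2),Rt(83)),(g+.13*A,RL))
E
```

```text
time: 17.45
position: [0.4648, 0.2236, 0.0357]
eef_rot: [[0.127, 0.992, -0.0], [0.992, -0.127, 0.001], [0.001, -0.0, -1.0]]
force: [-1.7, 0.1, -0.9]
width: 0.003
finger_force: 0.4
t 17.45 p [0.4648 0.2236 0.0357] tray [-0.0141  0.0808  0.0357] F [-1.7  0.1 -0.9] ff 0.4 w 0.003 q6 0.44
0.055 395 [-0.002  0.041  0.055] [0.099 0.114 0.068]
t 17.5 p [0.4648 0.2236 0.0357] tray [-0.0141  0.0808  0.0357] F [-1.   0.1 -1.4] ff 0.4 w -0.0 q6 0.44
dp [-0.0811, -0.0654, -0.1643] turn [-0.0, -0.0, -0.3]
dp [-0.4463, 0.1517, -0.029] turn [-5.0, 5.6, 82.9]
```

```bash
python3 -m handwheel '{"grip":[0,0,0.03,0.075,0.075,0.075,0.075,0.075],"dp":[[0,-0.02,0],[0,-0.05,-0.01],[-0.01,-0.065,-0.05],[-0.03,-0.065,-0.09],[-0.05,-0.065,-0.13],[-0.08,-0.065,-0.164],[-0.081,-0.065,-0.164],[-0.081,-0.065,-0.164]],"turn":[[0,0,0],[0,0,0],[0,0,0],[0,0,0],[0,0,0],[0,0,0],[0,0,0],[0,0,0]]}'
python3 - <<'E'
from h import *
s=bot.snapshot("top");P=cloud(s)[150:260,355:410].reshape(-1,3);q=P[(P[:,2]>.128)&(P[:,2]<.2)]
print(q[:,0].min(),q[:,0].max()); k=q[q[:,0]<.53]; print(k.min(0),k.max(0))
g=np.array([.5013,-.310,.0999])
plan((g+.13*A,RL),(g,RL))
E
```

```text
time: 18.5
position: [0.3899, 0.1516, 0.1993]
eef_rot: [[0.128, 0.992, -0.0], [0.992, -0.128, 0.001], [0.001, -0.0, -1.0]]
force: [0.8, -0.5, 0.2]
width: 0.879
finger_force: 0.0
0.45974954556794717 0.602932517047219
[ 0.45974955 -0.33677515  0.12871938] [ 0.52931333 -0.28413021  0.14981719]
t 18.55 p [0.3893 0.1518 0.1986] tray [-0.0803  0.0003  0.1986] F [0.2 0.2 0.6] ff 0.0 w 0.873 q6 0.33
dp [-0.4457, 0.1544, -0.0309] turn [-5.1, 5.7, 82.6]
dp [-0.0, 0.0, 0.13] turn [0.0, 0.0, -0.0]
```

```bash
python3 -m handwheel '{"grip":[0.075,0.075,0.075,0.075,0.075,0.075,0.075,0.075],"dp":[[-0.05,0.017,-0.01],[-0.107,0.037,-0.03],[-0.164,0.057,-0.03],[-0.221,0.077,-0.03],[-0.278,0.096,-0.03],[-0.335,0.116,-0.03],[-0.39,0.135,-0.03],[-0.446,0.154,-0.031]],"turn":[[-0.6,0.7,10],[-1.2,1.4,20],[-1.9,2.1,30],[-2.5,2.8,41],[-3.1,3.5,51],[-3.7,4.2,61],[-4.4,5,72],[-5.1,5.7,82.6]]}'
python3 - <<'E'
from h import *
g=np.array([.5000,-.3105,.0999])
plan((g,RL))
E
```

```text
time: 19.55
position: [0.4859, -0.3112, 0.2277]
eef_rot: [[0.993, -0.003, 0.119], [-0.003, -1.0, 0.003], [0.119, -0.003, -0.993]]
force: [0.8, 0.2, 0.1]
width: 0.877
finger_force: 0.0
t 19.55 p [ 0.4859 -0.3112  0.2277] tray [ 0.072  -0.4475  0.2277] F [0.8 0.2 0.1] ff 0.0 w 0.877 q6 0.81
dp [-0.0013, -0.0004, 0.1285] turn [-0.1, 0.0, -0.2]
```

```bash
python3 -m handwheel '{"grip":[0.075,0.075,0.075,0.075,0.075,0.075,0.03,0.03],"dp":[[0,0,0.03],[-0.001,0,0.06],[-0.001,0,0.09],[-0.001,0,0.115],[-0.001,0,0.1285],[-0.001,0,0.1285],[-0.001,0,0.1285],[-0.001,0,0.1285]],"turn":[[0,0,0],[0,0,0],[0,0,0],[0,0,0],[0,0,0],[0,0,0],[0,0,0],[0,0,0]]}'
python3 -m handwheel '{"grip":[0.03,0.03,0.03,0.03,0.03,0.03,0.03,0.03],"dp":[[0,0,0],[0,0,0],[0,0,0],[0,0,0],[0,0,0],[0,0,0],[0,0,-0.005],[0,0,-0.01]],"turn":[[0,0,0],[0,0,0],[0,0,0],[0,0,0],[0,0,0],[0,0,0],[0,0,0],[0,0,0]]}'
python3 -m handwheel '{"grip":[0.03,0.03,0.03,0.03,0.03,0.03,0.03,0.03],"dp":[[0,0,-0.02],[0,0,-0.04],[0,0,-0.06],[0,0,-0.08],[0,0,-0.095],[0,0,-0.1],[0,0,-0.1],[0,0,-0.1]],"turn":[[0,0,0],[0,0,0],[0,0,0],[0,0,0],[0,0,0],[0,0,0],[0,0,0],[0,0,0]]}'
python3 - <<'E'
from h import *
plan((tray(-.034,.0,.145),Rt(83)))
E
```

```text
time: 20.55
position: [0.5013, -0.3111, 0.1042]
eef_rot: [[0.992, 0.003, 0.123], [0.003, -1.0, -0.002], [0.123, 0.002, -0.992]]
force: [-0.4, -1.2, 0.4]
width: 0.575
finger_force: 62.1
time: 21.55
position: [0.5, -0.3102, 0.1123]
eef_rot: [[0.992, 0.002, 0.123], [0.002, -1.0, 0.0], [0.123, 0.0, -0.992]]
force: [5.5, 0.6, -4.2]
width: 0.582
finger_force: 62.6
time: 22.55
position: [0.4867, -0.31, 0.2109]
eef_rot: [[0.993, 0.003, 0.12], [0.003, -1.0, 0.001], [0.12, -0.001, -0.993]]
force: [-0.2, 0.1, -1.6]
width: 0.576
finger_force: 64.0
t 22.55 p [ 0.4867 -0.31    0.2109] tray [ 0.0726 -0.4462  0.2109] F [-0.2  0.1 -1.6] ff 64.0 w 0.576 q6 0.8
dp [-0.0576, -0.456, 0.0597] turn [5.0, -5.7, -82.7]
```

```bash
python3 -m handwheel '{"grip":[0.03,0.03,0.03,0.03,0.03,0.03,0.03,0.03],"dp":[[-0.003,-0.025,0],[-0.008,-0.07,0.002],[-0.015,-0.125,0.008],[-0.023,-0.18,0.016],[-0.03,-0.24,0.024],[-0.038,-0.3,0.032],[-0.045,-0.36,0.041],[-0.052,-0.41,0.05]],"turn":[[0.3,-0.3,-5],[0.8,-0.9,-13],[1.4,-1.5,-23],[2,-2.2,-33],[2.6,-2.9,-43],[3.2,-3.6,-53],[3.8,-4.3,-63],[4.4,-5,-73]]}'
python3 - <<'E'
from h import *
plan((tray(-.032,.0,.100),Rt(83)))
E
```

```text
time: 23.55
position: [0.4395, 0.1015, 0.155]
eef_rot: [[0.281, 0.96, 0.013], [0.96, -0.281, 0.009], [0.012, 0.01, -1.0]]
force: [1.4, -0.3, -1.8]
width: 0.576
finger_force: 64.1
t 23.55 p [0.4395 0.1015 0.155 ] tray [-0.0244 -0.0435  0.155 ] F [ 1.4 -0.3 -1.8] ff 64.1 w 0.576 q6 0.35
dp [0.041, -0.0151, 0.0553] turn [0.6, -0.6, -9.3]
```

```bash
python3 -m handwheel '{"grip":[0.03,0.03,0.03,0.03,0.03,0.03,0.03,0.03],"dp":[[0.01,-0.005,0.002],[0.025,-0.01,0.01],[0.036,-0.014,0.02],[0.041,-0.015,0.035],[0.041,-0.015,0.05],[0.041,-0.015,0.055],[0.041,-0.015,0.055],[0.041,-0.015,0.055]],"turn":[[0.2,-0.2,-3],[0.4,-0.4,-6],[0.6,-0.6,-8.5],[0.6,-0.6,-9.3],[0.6,-0.6,-9.3],[0.6,-0.6,-9.3],[0.6,-0.6,-9.3],[0.6,-0.6,-9.3]]}'
python3 - <<'E'
from h import *
plan((tray(-.031,.0,.0595),Rt(83)))
E
```

```text
time: 24.55
position: [0.4391, 0.1432, 0.1016]
eef_rot: [[0.13, 0.992, 0.002], [0.992, -0.13, 0.001], [0.001, 0.002, -1.0]]
force: [0.9, -0.0, -2.3]
width: 0.584
finger_force: 64.0
t 24.55 p [0.4391 0.1432 0.1016] tray [-0.0299 -0.0022  0.1016] F [ 0.9 -0.  -2.3] ff 64.0 w 0.584 q6 0.29
dp [0.0021, -0.0012, 0.0421] turn [0.1, -0.1, -0.4]
```

```bash
python3 -m handwheel '{"grip":[0.03,0.03,0.03,0.03,0.03,0.03,0.03,0.03],"dp":[[0.002,-0.001,0.01],[0.002,-0.001,0.022],[0.002,-0.001,0.033],[0.002,-0.001,0.039],[0.002,-0.001,0.042],[0.002,0,0.043],[0.002,0.001,0.043],[0.002,0.003,0.043]],"turn":[[0,0,0],[0,0,0],[0,0,0],[0,0,0],[0,0,0],[0,0,0],[0,0,0],[0,0,0]]}'
python3 - <<'E'
from h import *
plan()
E
```

```text
time: 25.55
position: [0.4377, 0.1454, 0.0613]
eef_rot: [[0.129, 0.992, -0.013], [0.992, -0.129, 0.0], [-0.002, -0.013, -1.0]]
force: [-22.2, -0.5, 37.0]
width: 0.573
finger_force: 68.4
t 25.55 p [0.4377 0.1454 0.0613] tray [-0.0315 -0.0001  0.0613] F [-22.2  -0.5  37. ] ff 68.4 w 0.573 q6 0.29
```

```bash
python3 -m handwheel '{"grip":[0.03,0.06,0.085,0.085,0.085,0.085,0.085,0.085],"dp":[[0,-0.002,-0.002],[0,-0.002,-0.002],[0,-0.003,-0.002],[0,-0.003,-0.003],[0,-0.003,-0.015],[0,-0.003,-0.035],[0,-0.003,-0.06],[0,-0.003,-0.08]],"turn":[[0,0,0],[0,0,0],[0,0,0],[0,0,0],[0,0,0],[0,0,0],[0,0,0],[0,0,0]]}'
python3 -m handwheel '{"grip":[0.04,0.02,0,0,0,0,0,0],"dp":[[0,-0.02,0],[0,-0.05,0],[0,-0.075,0],[0,-0.075,0.01],[0,-0.075,0.03],[0,-0.075,0.045],[0,-0.075,0.053],[0,-0.075,0.053]],"turn":[[0,0,0],[0,0,0],[0,0,0],[0,0,0],[0,0,0],[0,0,0],[0,0,0],[0,0,0]]}'
python3 - <<'E'
from h import *
plan((tray(-.05,.0,.085),Rt(83)))
s=bot.snapshot("top");P=cloud(s)[190:270,190:290].reshape(-1,3);q=P[(P[:,2]>.09)&(P[:,2]<.11)]
q=np.array([itray(p) for p in q]);q=q[q[:,0]>-.07];print(q.min(0).round(4),q.max(0).round(4),len(q))
E
```

```text
time: 26.55
position: [0.4394, 0.1454, 0.14]
eef_rot: [[0.129, 0.992, 0.003], [0.992, -0.129, 0.001], [0.001, 0.003, -1.0]]
force: [-0.5, -1.0, 0.6]
width: 0.998
finger_force: 0.0
time: 27.55
position: [0.3641, 0.1549, 0.0843]
eef_rot: [[0.129, 0.992, -0.001], [0.992, -0.129, 0.0], [0.0, -0.001, -1.0]]
force: [0.4, -1.1, -0.8]
width: 0.001
finger_force: 0.0
t 27.55 p [0.3641 0.1549 0.0843] tray [-0.1057  0.0003  0.0843] F [ 0.4 -1.1 -0.8] ff 0.0 w 0.001 q6 0.35
dp [0.0001, 0.0557, -0.0008] turn [-0.0, -0.0, -0.4]
[-0.0572 -0.0382  0.0918] [-0.0067  0.0342  0.1072] 324
```

Standing at x −0.057…−0.007, y −0.002. Tip it and push it home.

```bash
python3 -m handwheel '{"grip":[0,0,0,0,0,0,0,0],"dp":[[-0.001,0.015,0],[-0.001,0.025,0],[-0.002,0.031,0],[-0.002,0.037,0],[-0.002,0.043,0],[-0.002,0.049,0],[-0.002,0.055,0],[-0.002,0.061,0]],"turn":[[0,0,0],[0,0,0],[0,0,0],[0,0,0],[0,0,0],[0,0,0],[0,0,0],[0,0,0]]}'
python3 -m handwheel '{"grip":[0,0,0,0,0,0,0,0],"dp":[[0,0.006,0],[0,0.012,0],[0,0.018,0],[0,0.024,0],[0,0.03,0],[0,0.036,0],[0,0.043,0],[0,0.043,0]],"turn":[[0,0,0],[0,0,0],[0,0,0],[0,0,0],[0,0,0],[0,0,0],[0,0,0],[0,0,0]]}'
python3 -m handwheel '{"grip":[0,0,0,0,0,0,0,0],"dp":[[0,-0.025,0],[0,-0.055,0],[0,-0.075,0],[0,-0.075,0.01],[0,-0.075,0.03],[0,-0.075,0.045],[0,-0.075,0.05],[0,-0.075,0.05]],"turn":[[0,0,0],[0,0,0],[0,0,0],[0,0,0],[0,0,0],[0,0,0],[0,0,0],[0,0,0]]}'
python3 - <<'E'
from h import *
plan((tray(-.0135,-.001,.035),Rt(83)))
s=bot.snapshot("top");P=cloud(s)[190:270,190:290].reshape(-1,3);q=P[(P[:,2]>.055)&(P[:,2]<.068)]
q=np.array([itray(p) for p in q]);
for a,b in ((.04,.12),(-.04,.04)):
  k=q[(q[:,0]>-.045)&(q[:,1]>a)&(q[:,1]<b)];print(k.min(0).round(4),k.max(0).round(4),len(k))
E
```

```text
time: 28.6
position: [0.4251, 0.1452, 0.0851]
eef_rot: [[0.129, 0.992, 0.001], [0.992, -0.129, 0.001], [0.001, 0.001, -1.0]]
force: [0.3, 0.0, 0.2]
width: 0.004
finger_force: 0.2
time: 29.6
position: [0.468, 0.1396, 0.0853]
eef_rot: [[0.129, 0.992, 0.002], [0.992, -0.129, 0.001], [0.001, 0.002, -1.0]]
force: [-0.7, -0.7, 0.8]
width: 0.005
finger_force: 0.0
time: 30.6
position: [0.3929, 0.1492, 0.0346]
eef_rot: [[0.129, 0.992, 0.0], [0.992, -0.129, 0.0], [0.0, -0.0, -1.0]]
force: [-0.4, 0.2, 0.7]
width: 0.002
finger_force: 0.0
t 30.6 p [0.3929 0.1492 0.0346] tray [-0.0764 -0.0018  0.0346] F [-0.4  0.2  0.7] ff 0.0 w 0.002 q6 0.32
dp [0.0013, 0.0629, -0.0004] turn [-0.0, -0.0, -0.4]
[-0.0018  0.0415  0.0552] [0.0985 0.1156 0.0676] 690
[-0.0276 -0.0386  0.0551] [0.0723 0.0342 0.0678] 609
```

```bash
python3 -m handwheel '{"grip":[0,0,0,0,0,0,0,0],"dp":[[0.001,0.016,0],[0.001,0.03,0],[0.001,0.038,0],[0.001,0.045,0],[0.001,0.051,0],[0.001,0.056,0],[0.001,0.06,0],[0.001,0.0625,0]],"turn":[[0,0,0],[0,0,0],[0,0,0],[0,0,0],[0,0,0],[0,0,0],[0,0,0],[0,0,0]]}'
python3 -m handwheel '{"grip":[0,0,0.03,0.075,0.075,0.075,0.075,0.075],"dp":[[0,-0.02,0],[0,-0.05,-0.01],[0,-0.065,-0.05],[-0.01,-0.065,-0.09],[-0.02,-0.065,-0.13],[-0.04,-0.065,-0.165],[-0.04,-0.065,-0.165],[-0.04,-0.065,-0.165]],"turn":[[0,0,0],[0,0,0],[0,0,0],[0,0,0],[0,0,0],[0,0,0],[0,0,0],[0,0,0]]}'
python3 - <<'E'
from h import *
s=bot.snapshot("top");C=cloud(s);P=C[190:270,190:290].reshape(-1,3);q=P[(P[:,2]>.055)&(P[:,2]<.068)]
q=np.array([itray(p) for p in q]);
for a,b in ((.04,.12),(-.04,.04)):
  k=q[(q[:,0]>-.045)&(q[:,1]>a)&(q[:,1]<b)];print(k.min(0).round(4),k.max(0).round(4),len(k))
P=C[150:260,355:410].reshape(-1,3);q=P[(P[:,2]>.128)&(P[:,2]<.2)]
print(q.min(0),q.max(0))
g=np.array([.5000,-.3105,.1015])
plan((g+.13*A,RL),(g,RL))
E
```

```text
time: 31.65
position: [0.4547, 0.1421, 0.0349]
eef_rot: [[0.129, 0.992, -0.0], [0.992, -0.129, 0.0], [0.0, -0.0, -1.0]]
force: [-4.8, 0.1, 3.2]
width: 0.002
finger_force: 2.0
time: 32.65
position: [0.3851, 0.111, 0.1995]
eef_rot: [[0.129, 0.992, 0.001], [0.992, -0.129, 0.001], [0.001, 0.001, -1.0]]
force: [-0.7, -0.9, -1.0]
width: 0.873
finger_force: 0.0
[-0.0021  0.0408  0.0552] [0.099  0.1156 0.0678] 688
[-0.002  -0.0395  0.055 ] [0.0979 0.0331 0.0678] 661
[ 0.45994546 -0.33679756  0.12802815] [ 0.52896891 -0.28493642  0.15126565]
t 32.7 p [0.3845 0.1111 0.1987] tray [-0.0801 -0.0407  0.1987] F [-0.5 -0.4 -1.5] ff 0.0 w 0.88 q6 0.23
dp [-0.4051, 0.1535, -0.0322] turn [-5.0, 5.7, 82.5]
dp [-0.0, 0.0, 0.13] turn [0.0, 0.0, -0.0]
```

Two home; the third is at the stop.

```bash
python3 -m handwheel '{"grip":[0.075,0.075,0.075,0.075,0.075,0.075,0.075,0.075],"dp":[[-0.05,0.019,-0.01],[-0.1,0.038,-0.03],[-0.15,0.057,-0.03],[-0.2,0.076,-0.03],[-0.25,0.095,-0.031],[-0.3,0.114,-0.032],[-0.355,0.135,-0.032],[-0.405,0.1535,-0.032]],"turn":[[-0.6,0.7,10],[-1.2,1.4,20],[-1.9,2.1,30],[-2.5,2.8,41],[-3.1,3.5,51],[-3.7,4.2,61],[-4.4,5,72],[-5,5.7,82.5]]}'
python3 - <<'E'
from h import *
g=np.array([.4995,-.3105,.1005])
plan((g,RL))
E
```

```text
time: 33.7
position: [0.485, -0.3115, 0.2292]
eef_rot: [[0.993, -0.005, 0.12], [-0.005, -1.0, 0.003], [0.12, -0.004, -0.993]]
force: [-0.3, 1.8, -0.2]
width: 0.878
finger_force: 0.0
t 33.7 p [ 0.485  -0.3115  0.2292] tray [ 0.0711 -0.4479  0.2292] F [-0.3  1.8 -0.2] ff 0.0 w 0.878 q6 0.81
dp [-0.001, -0.0006, 0.1295] turn [-0.2, -0.0, -0.3]
```

```bash
python3 -m handwheel '{"grip":[0.075,0.075,0.075,0.075,0.075,0.075,0.03,0.03],"dp":[[0,0,0.03],[-0.001,0,0.06],[-0.001,0,0.09],[-0.001,0,0.115],[-0.001,0,0.1295],[-0.001,0,0.1295],[-0.001,0,0.1295],[-0.001,0,0.1295]],"turn":[[0,0,0],[0,0,0],[0,0,0],[0,0,0],[0,0,0],[0,0,0],[0,0,0],[0,0,0]]}'
python3 -m handwheel '{"grip":[0.03,0.03,0.03,0.03,0.03,0.03,0.03,0.03],"dp":[[0,0,0],[0,0,0],[0,0,0],[0,0,0],[0,0,0],[0,0,0],[0,0,-0.005],[0,0,-0.01]],"turn":[[0,0,0],[0,0,0],[0,0,0],[0,0,0],[0,0,0],[0,0,0],[0,0,0],[0,0,0]]}'
python3 -m handwheel '{"grip":[0.03,0.03,0.03,0.03,0.03,0.03,0.03,0.03],"dp":[[0,0,-0.02],[0,0,-0.04],[0,0,-0.06],[0,0,-0.08],[0,0,-0.095],[0,0,-0.1],[0,0,-0.1],[0,0,-0.1]],"turn":[[0,0,0],[0,0,0],[0,0,0],[0,0,0],[0,0,0],[0,0,0],[0,0,0],[0,0,0]]}'
python3 - <<'E'
from h import *
plan((tray(-.034,-.0795,.155),Rt(83)))
E
```

```text
time: 34.7
position: [0.5009, -0.3111, 0.1048]
eef_rot: [[0.992, 0.001, 0.124], [0.002, -1.0, -0.001], [0.124, 0.001, -0.992]]
force: [0.6, 0.2, -2.6]
width: 0.576
finger_force: 62.2
time: 35.7
position: [0.4994, -0.31, 0.1127]
eef_rot: [[0.992, 0.001, 0.124], [0.001, -1.0, 0.001], [0.124, -0.001, -0.992]]
force: [5.1, -1.0, -5.1]
width: 0.576
finger_force: 62.8
time: 36.7
position: [0.486, -0.31, 0.2113]
eef_rot: [[0.993, 0.001, 0.12], [0.001, -1.0, 0.002], [0.12, -0.002, -0.993]]
force: [-0.3, 1.3, -3.2]
width: 0.577
finger_force: 63.9
t 36.7 p [ 0.486  -0.31    0.2113] tray [ 0.072  -0.4463  0.2113] F [-0.3  1.3 -3.2] ff 63.9 w 0.577 q6 0.8
dp [-0.0664, -0.3769, 0.0494] turn [4.9, -5.7, -82.8]
```

```bash
python3 -m handwheel '{"grip":[0.03,0.03,0.03,0.03,0.03,0.03,0.03,0.03],"dp":[[-0.003,-0.02,0],[-0.01,-0.06,0.002],[-0.018,-0.105,0.006],[-0.027,-0.155,0.012],[-0.036,-0.205,0.02],[-0.045,-0.255,0.028],[-0.053,-0.305,0.036],[-0.061,-0.345,0.042]],"turn":[[0.3,-0.3,-5],[0.8,-0.9,-13],[1.4,-1.5,-23],[2,-2.2,-33],[2.6,-2.9,-43],[3.2,-3.6,-53],[3.8,-4.3,-63],[4.4,-5,-73]]}'
python3 - <<'E'
from h import *
plan((tray(-.032,-.0795,.100),Rt(83)))
E
```

```text
time: 37.7
position: [0.4295, 0.0363, 0.1624]
eef_rot: [[0.283, 0.959, 0.012], [0.959, -0.283, 0.01], [0.013, 0.009, -1.0]]
force: [-0.3, -0.4, -2.6]
width: 0.576
finger_force: 64.2
t 37.7 p [0.4295 0.0363 0.1624] tray [-0.0263 -0.1094  0.1624] F [-0.3 -0.4 -2.6] ff 64.2 w 0.576 q6 0.2
dp [0.0278, -0.0111, 0.0627] turn [0.6, -0.7, -9.4]
```

```bash
python3 -m handwheel '{"grip":[0.03,0.03,0.03,0.03,0.03,0.03,0.03,0.03],"dp":[[0.008,-0.004,0],[0.018,-0.008,0.002],[0.028,-0.011,0.008],[0.028,-0.011,0.025],[0.028,-0.011,0.045],[0.028,-0.011,0.058],[0.028,-0.011,0.063],[0.028,-0.011,0.063]],"turn":[[0.2,-0.2,-3],[0.4,-0.4,-6],[0.6,-0.6,-8.5],[0.6,-0.7,-9.4],[0.6,-0.7,-9.4],[0.6,-0.7,-9.4],[0.6,-0.7,-9.4],[0.6,-0.7,-9.4]]}'
python3 - <<'E'
from h import *
plan((tray(-.031,-.0795,.061),Rt(83)))
E
```

```text
time: 38.7
position: [0.4292, 0.0649, 0.1006]
eef_rot: [[0.129, 0.992, 0.001], [0.992, -0.129, -0.0], [-0.0, 0.001, -1.0]]
force: [0.7, -0.1, -3.0]
width: 0.575
finger_force: 64.1
t 38.7 p [0.4292 0.0649 0.1006] tray [-0.0302 -0.0811  0.1006] F [ 0.7 -0.1 -3. ] ff 64.1 w 0.575 q6 0.12
dp [0.0016, -0.0009, 0.0396] turn [0.0, 0.0, -0.4]
```

```bash
python3 -m handwheel '{"grip":[0.03,0.03,0.03,0.03,0.03,0.03,0.03,0.03],"dp":[[0.0016,-0.001,0.01],[0.0016,-0.001,0.022],[0.0016,-0.001,0.032],[0.0016,-0.001,0.037],[0.0016,-0.001,0.0395],[0.0016,0,0.0395],[0.0016,0.001,0.0395],[0.0016,0.002,0.0395]],"turn":[[0,0,0],[0,0,0],[0,0,0],[0,0,0],[0,0,0],[0,0,0],[0,0,0],[0,0,0]]}'
python3 - <<'E'
from h import *
plan()
E
```

```text
time: 39.7
position: [0.4306, 0.0666, 0.0617]
eef_rot: [[0.129, 0.992, -0.001], [0.992, -0.129, 0.0], [0.0, -0.001, -1.0]]
force: [-4.8, 0.7, 5.9]
width: 0.58
finger_force: 64.9
t 39.7 p [0.4306 0.0666 0.0617] tray [-0.0289 -0.0793  0.0617] F [-4.8  0.7  5.9] ff 64.9 w 0.58 q6 0.12
```

Gentle contact. Release, retreat, then measure.

```bash
python3 -m handwheel '{"grip":[0.06,0.085,0.085,0.085,0.085,0.085,0.085,0.085],"dp":[[0,0,0],[0,-0.001,0],[0,-0.002,-0.001],[0,-0.003,-0.002],[0,-0.003,-0.015],[0,-0.003,-0.035],[0,-0.003,-0.06],[0,-0.003,-0.08]],"turn":[[0,0,0],[0,0,0],[0,0,0],[0,0,0],[0,0,0],[0,0,0],[0,0,0],[0,0,0]]}'
python3 -m handwheel '{"grip":[0.04,0.02,0,0,0,0,0,0],"dp":[[0,-0.02,0],[0,-0.05,0],[0,-0.075,0],[0,-0.075,0.01],[0,-0.075,0.03],[0,-0.075,0.045],[0,-0.075,0.054],[0,-0.075,0.054]],"turn":[[0,0,0],[0,0,0],[0,0,0],[0,0,0],[0,0,0],[0,0,0],[0,0,0],[0,0,0]]}'
python3 - <<'E'
from h import *
plan((tray(-.05,-.08,.085),Rt(83)))
s=bot.snapshot("top");P=cloud(s)[190:270,190:310].reshape(-1,3);q=P[(P[:,2]>.09)&(P[:,2]<.11)]
q=np.array([itray(p) for p in q]);q=q[q[:,0]>-.07];print(q.min(0).round(4),q.max(0).round(4),len(q))
E
```

```text
time: 40.7
position: [0.429, 0.0668, 0.1433]
eef_rot: [[0.129, 0.992, 0.003], [0.992, -0.129, -0.0], [0.0, 0.003, -1.0]]
force: [-0.3, -0.2, -0.4]
width: 0.994
finger_force: 0.0
time: 41.7
position: [0.3539, 0.0763, 0.0866]
eef_rot: [[0.129, 0.992, -0.0], [0.992, -0.129, -0.0], [-0.0, -0.0, -1.0]]
force: [0.6, -0.2, -0.5]
width: 0.0
finger_force: 0.0
t 41.7 p [0.3539 0.0763 0.0866] tray [-0.1063 -0.0789  0.0866] F [ 0.6 -0.2 -0.5] ff 0.0 w 0.0 q6 0.15
dp [-0.0007, 0.0563, 0.0016] turn [-0.0, 0.0, -0.4]
[-0.0554 -0.1164  0.0923] [-0.0048 -0.0439  0.1071] 343
```

```bash
python3 -m handwheel '{"grip":[0,0,0,0,0,0,0,0],"dp":[[-0.001,0.015,0.001],[-0.001,0.025,0.001],[-0.001,0.031,0.001],[-0.001,0.037,0.001],[-0.001,0.043,0.001],[-0.001,0.049,0.001],[-0.001,0.055,0.001],[-0.001,0.061,0.001]],"turn":[[0,0,0],[0,0,0],[0,0,0],[0,0,0],[0,0,0],[0,0,0],[0,0,0],[0,0,0]]}'
python3 -m handwheel '{"grip":[0,0,0,0,0,0,0,0],"dp":[[0,0.006,0],[0,0.012,0],[0,0.018,0],[0,0.024,0],[0,0.03,0],[0,0.036,0],[0,0.043,0],[0,0.043,0]],"turn":[[0,0,0],[0,0,0],[0,0,0],[0,0,0],[0,0,0],[0,0,0],[0,0,0],[0,0,0]]}'
python3 -m handwheel '{"grip":[0,0,0,0,0,0,0,0],"dp":[[0,-0.025,0],[0,-0.055,0],[0,-0.075,0],[0,-0.075,0.01],[0,-0.075,0.03],[0,-0.075,0.045],[0,-0.075,0.05],[0,-0.075,0.05]],"turn":[[0,0,0],[0,0,0],[0,0,0],[0,0,0],[0,0,0],[0,0,0],[0,0,0],[0,0,0]]}'
python3 - <<'E'
from h import *
plan((tray(-.0135,-.08,.036),Rt(83)))
s=bot.snapshot("top");P=cloud(s)[190:270,190:310].reshape(-1,3);q=P[(P[:,2]>.055)&(P[:,2]<.068)]
q=np.array([itray(p) for p in q]);
for a,b in ((.04,.12),(-.04,.04),(-.12,-.042)):
  k=q[(q[:,0]>-.045)&(q[:,1]>a)&(q[:,1]<b)];print(k.min(0).round(4),k.max(0).round(4),len(k))
E
```

```text
time: 42.75
position: [0.4148, 0.0675, 0.0863]
eef_rot: [[0.129, 0.992, 0.001], [0.992, -0.129, -0.0], [0.0, 0.001, -1.0]]
force: [-0.1, 0.2, 0.6]
width: -0.0
finger_force: 0.3
time: 43.75
position: [0.4577, 0.0619, 0.0864]
eef_rot: [[0.129, 0.992, 0.002], [0.992, -0.129, -0.0], [0.0, 0.002, -1.0]]
force: [0.3, 0.7, -0.2]
width: -0.001
finger_force: 0.0
time: 44.75
position: [0.3829, 0.0716, 0.0359]
eef_rot: [[0.129, 0.992, 0.001], [0.992, -0.129, -0.0], [-0.0, 0.001, -1.0]]
force: [0.4, 0.2, 0.9]
width: -0.001
finger_force: 0.0
t 44.75 p [0.3829 0.0716 0.0359] tray [-0.077  -0.0801  0.0359] F [0.4 0.2 0.9] ff 0.0 w -0.001 q6 0.13
dp [0.0005, 0.0635, -0.0001] turn [0.0, 0.0, -0.4]
[-0.0018  0.0417  0.0553] [0.0988 0.1151 0.0679] 690
[-0.0021 -0.0395  0.0551] [0.098  0.0334 0.068 ] 689
[-0.0257 -0.1168  0.0555] [ 0.0737 -0.0448  0.0679] 645
```

```bash
python3 -m handwheel '{"grip":[0,0,0,0,0,0,0,0],"dp":[[0,0.016,0],[0,0.03,0],[0,0.039,0],[0,0.046,0],[0,0.052,0],[0,0.057,0],[0,0.061,0],[0,0.0635,0]],"turn":[[0,0,0],[0,0,0],[0,0,0],[0,0,0],[0,0,0],[0,0,0],[0,0,0],[0,0,0]]}'
python3 -m handwheel '{"grip":[0,0,0,0,0,0,0,0],"dp":[[0,-0.02,0],[0,-0.05,-0.01],[0,-0.065,-0.05],[0,-0.065,-0.09],[0,-0.065,-0.13],[0,-0.065,-0.16],[0,-0.065,-0.165],[0,-0.065,-0.165]],"turn":[[0,0,0],[0,0,0],[0,0,0],[0,0,0],[0,0,0],[0,0,0],[0,0,0],[0,0,0]]}'
python3 - <<'E'
from h import *
plan()
s=bot.snapshot("top");C=cloud(s);P=C[190:270,190:310].reshape(-1,3);q=P[(P[:,2]>.055)&(P[:,2]<.068)]
q=np.array([itray(p) for p in q]);
for a,b in ((.04,.12),(-.04,.04),(-.12,-.042)):
  k=q[(q[:,0]>-.045)&(q[:,1]>a)&(q[:,1]<b)];print(k.min(0).round(4),k.max(0).round(4),len(k))
im=s["image"].astype(int);r,g,b=im[...,0],im[...,1],im[...,2];v,u=np.mgrid[0:420,0:560]
m=(r>120)&(r>g*2)&(r>b*2)&(v>150)&(v<215)&(u>190)&(u<310)&(s["range_z"]>.1)&(C[...,2]>.008)
n,l,st,ce=cv2.connectedComponentsWithStats(m.astype(np.uint8))
for i in range(1,n): print(st[i],C[l==i].mean(0).round(4),np.round(cv2.minAreaRect(C[l==i][:,:2].astype(np.float32))[0],4))
x=C[(C[...,2]>.006)&(C[...,2]<.03)&(v>150)&(v<215)&(u>190)&(u<310)&(C[...,0]>.62)]
o=x[np.abs(x[:,0]-np.median(x[:,0]))<.06]; p=np.polyfit(o[:,1],o[:,0],1); print(p,o[:,1].min(),o[:,1].max())
a=cv2.resize(s["image"][150:300,160:300,::-1],None,fx=4,fy=4,interpolation=cv2.INTER_CUBIC);cv2.imwrite("pics/f.png",a)
E
```

```text
time: 45.8
position: [0.4449, 0.0634, 0.0359]
eef_rot: [[0.129, 0.992, -0.001], [0.992, -0.129, -0.0], [-0.0, -0.001, -1.0]]
force: [-5.6, 0.3, 1.8]
width: -0.002
finger_force: 2.5
time: 46.8
position: [0.381, 0.0719, 0.2008]
eef_rot: [[0.129, 0.992, 0.002], [0.992, -0.129, -0.0], [0.0, 0.002, -1.0]]
force: [0.7, -0.5, 0.3]
width: -0.003
finger_force: 0.0
t 46.8 p [0.381  0.0719 0.2008] tray [-0.0788 -0.08    0.2008] F [ 0.7 -0.5  0.3] ff 0.0 w -0.003 q6 0.13
[-0.0018  0.041   0.0552] [0.0988 0.1147 0.068 ] 690
[-0.0021 -0.0395  0.0554] [0.0979 0.0332 0.0678] 692
[-0.002  -0.1171  0.0556] [ 0.098  -0.0448  0.0678] 688
[251 181  17   6  90] [0.6657 0.0935 0.0198] [0.6659 0.0948]
[302 184   2   4   7] [ 0.6602 -0.0521  0.0194] [ 0.6598 -0.0523]
[0.04065805 0.66126736] -0.07137084545882967 0.3314083799249905
```

View pics/f.png

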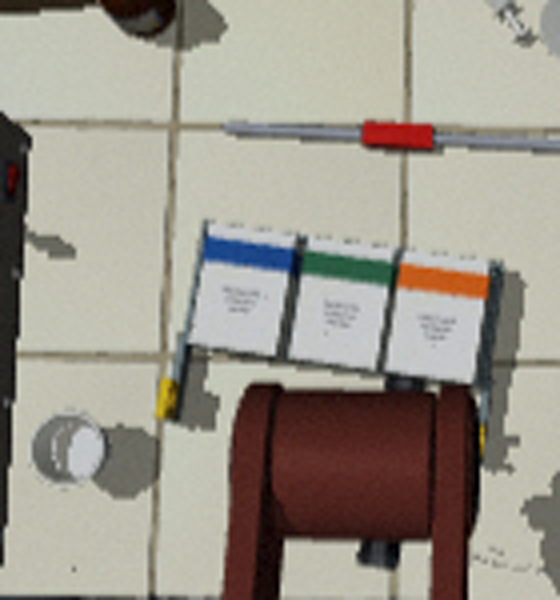

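Run:
```python
from h import *
plan((np.array([.666,.0945,.14]),Rt(87.6)),(np.array([.666,.0945,.003]),Rt(87.6)))
```

```text
t 46.85 p [0.3803 0.0719 0.1999] tray [-0.0795 -0.0801  0.1999] F [-0.4  0.6 -0.2] ff 0.0 w -0.003 q6 0.13
dp [0.0593, 0.2804, 0.0598] turn [-0.0, 0.0, -5.0]
dp [0.0, 0.0, 0.137] turn [0.0, 0.0, 0.0]
```

```bash
python3 -m handwheel '{"grip":[0.045,0.045,0.045,0.045,0.045,0.045,0.045,0.045],"dp":[[0.009,0.04,0],[0.018,0.085,0],[0.028,0.13,0.01],[0.038,0.18,0.02],[0.048,0.225,0.035],[0.057,0.265,0.05],[0.0593,0.2804,0.06],[0.0593,0.2804,0.06]],"turn":[[0,0,0],[0,0,-1],[0,0,-2],[0,0,-3],[0,0,-4],[0,0,-5],[0,0,-5],[0,0,-5]]}'
python3 - <<'E'
from h import *
plan((np.array([.666,.0945,.003]),Rt(87.6)))
s=bot.snapshot("top");C=cloud(s)
im=s["image"].astype(int);r,g,b=im[...,0],im[...,1],im[...,2];v,u=np.mgrid[0:420,0:560]
m=(r>120)&(r>g*2)&(r>b*2)&(v>150)&(v<215)&(u>190)&(u<330)&(s["range_z"]>.1)
n,l,st,ce=cv2.connectedComponentsWithStats(m.astype(np.uint8))
for i in range(1,n): print(st[i],C[l==i].mean(0).round(4))
s=bot.snapshot("scene");cv2.imwrite("pics/g.png",cv2.resize(s["image"][140:270,180:340,::-1],None,fx=4.5,fy=4.5,interpolation=cv2.INTER_CUBIC))
E
```

```text
time: 47.85
position: [0.6652, 0.0943, 0.1371]
eef_rot: [[0.042, 0.999, -0.005], [0.999, -0.042, -0.0], [-0.001, -0.005, -1.0]]
force: [0.4, -0.7, -0.7]
width: 0.531
finger_force: 0.0
t 47.85 p [0.6652 0.0943 0.1371] tray [ 0.2005 -0.0231  0.1371] F [ 0.4 -0.7 -0.7] ff 0.0 w 0.531 q6 0.08
dp [0.0003, 0.0015, 0.1341] turn [-0.3, 0.0, -0.0]
[302 184   2   1   2] [ 0.6647 -0.0523  0.0191]
```

View pics/g.png

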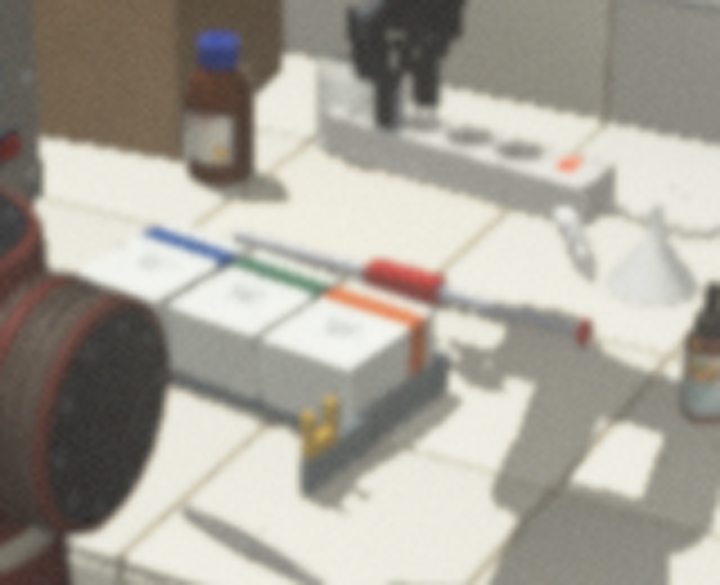

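The fork is at crop (321,428), the rod with its grip at (402,280), gripper above it. Descend and grip.

```bash
python3 -m handwheel '{"grip":[0.045,0.045,0.045,0.045,0.045,0.045,0.045,0.045],"dp":[[0,0.001,0.03],[0,0.001,0.065],[0,0.001,0.095],[0,0.001,0.115],[0,0.001,0.127],[0,0.001,0.1335],[0,0.001,0.1335],[0,0.001,0.1335]],"turn":[[0,0,0],[-0.3,0,0],[-0.3,0,0],[-0.3,0,0],[-0.3,0,0],[-0.3,0,0],[-0.3,0,0],[-0.3,0,0]]}'
python3 -m handwheel '{"grip":[0.01,0.005,0.005,0.005,0.005,0.005,0.005,0.005],"dp":[[0,0,0],[0,0,0],[0,0,0],[0,0,0],[0,0,0],[0,0,0],[0,0,0],[0,0,0]],"turn":[[0,0,0],[0,0,0],[0,0,0],[0,0,0],[0,0,0],[0,0,0],[0,0,0],[0,0,0]]}'
python3 - <<'E'
from h import *
plan()
E
```

```text
time: 48.95
position: [0.6689, 0.0945, 0.0092]
eef_rot: [[0.042, 0.999, 0.009], [0.999, -0.042, -0.0], [0.0, 0.009, -1.0]]
force: [-0.1, 0.0, -0.5]
width: 0.526
finger_force: 0.0
time: 49.95
position: [0.6689, 0.0945, 0.0092]
eef_rot: [[0.042, 0.999, 0.008], [0.999, -0.042, -0.0], [0.0, 0.008, -1.0]]
force: [0.4, 0.7, 5.3]
width: 0.215
finger_force: 62.7
t 49.95 p [0.6689 0.0945 0.0092] tray [ 0.2042 -0.0225  0.0092] F [0.4 0.7 5.3] ff 62.7 w 0.215 q6 0.08
```

```bash
python3 -m handwheel '{"grip":[0.035,0.035,0.035,0.035,0.035,0.035,0.035,0.035],"dp":[[0,0,0],[0,0,0],[0,0,0],[0,-0.001,0.002],[0,-0.002,0.004],[0,-0.002,0.006],[0,-0.002,0.006],[0,-0.002,0.006]],"turn":[[0,0,0],[0,0,0],[0,0,0],[0,0,0],[0,0,0],[0,0,0],[0,0,0],[0,0,0]]}'
python3 - <<'E'
from h import *
plan()
E
```

```text
time: 50.95
position: [0.666, 0.0946, 0.0021]
eef_rot: [[0.042, 0.999, 0.007], [0.999, -0.042, -0.0], [-0.0, 0.007, -1.0]]
force: [0.5, -0.7, 0.4]
width: 0.41
finger_force: 0.0
t 50.95 p [0.666  0.0946 0.0021] tray [ 0.2013 -0.0228  0.0021] F [ 0.5 -0.7  0.4] ff 0.0 w 0.41 q6 0.08
```

```bash
python3 -m handwheel '{"grip":[0.005,0.005,0.005,0.005,0.005,0.005,0.005,0.005],"dp":[[0,0,0],[0,0,0],[0,0,0],[0,0,0],[0,0,0],[0,0,0],[0,0,0],[0,0,0]],"turn":[[0,0,0],[0,0,0],[0,0,0],[0,0,0],[0,0,0],[0,0,0],[0,0,0],[0,0,0]]}'
python3 -m handwheel '{"grip":[0.005,0.005,0.005,0.005,0.005,0.005,0.005,0.005],"dp":[[0,0,-0.01],[0,0,-0.03],[0,0,-0.055],[0,0,-0.08],[0,0,-0.105],[0,0,-0.12],[0,0,-0.12],[0,0,-0.12]],"turn":[[0,0,0],[0,0,0],[0,0,0],[0,0,0],[0,0,0],[0,0,0],[0,0,0],[0,0,0]]}'
python3 - <<'E'
from h import *
plan((tray(-.048,-.06,.13),Rt(83)))
s=bot.snapshot("top");C=cloud(s);v,u=np.mgrid[0:420,0:560]
q=C[(C[...,2]>.115)&(C[...,2]<.155)&(v>140)&(v<215)&(u>180)&(u<330)&(C[...,0]>.64)&(C[...,0]<.69)]
for a,b in ((-.06,-.03),(-.03,0),(0,.03),(.15,.18),(.18,.21),(.21,.25)):
  k=q[(q[:,1]>a)&(q[:,1]<b)]; print(a,len(k),k.mean(0).round(4) if len(k) else '')
print(q[:,1].min(),q[:,1].max())
E
```

```text
time: 51.95
position: [0.6665, 0.0946, 0.0026]
eef_rot: [[0.042, 0.999, 0.008], [0.999, -0.042, -0.0], [0.0, 0.008, -1.0]]
force: [0.4, 0.2, 4.0]
width: 0.215
finger_force: 61.2
time: 52.95
position: [0.6643, 0.0946, 0.1209]
eef_rot: [[0.042, 0.999, 0.004], [0.999, -0.042, -0.0], [-0.0, 0.004, -1.0]]
force: [-0.2, 0.7, -1.8]
width: 0.218
finger_force: 60.5
t 52.95 p [0.6643 0.0946 0.1209] tray [ 0.1995 -0.023   0.1209] F [-0.2  0.7 -1.8] ff 60.5 w 0.218 q6 0.08
dp [-0.0171, -0.2497, -0.0102] turn [0.3, 0.0, 4.6]
-0.06 31 [ 0.6559 -0.0439  0.1334]
-0.03 31 [ 0.6569 -0.0138  0.1318]
0 31 [0.6587 0.014  0.1321]
0.15 28 [0.6643 0.164  0.1323]
0.18 0 
0.21 25 [0.6676 0.2327 0.1316]
-0.05290692800517333 0.24521920133207034
```

```bash
python3 -m handwheel '{"grip":[0.005,0.005,0.005,0.005,0.005,0.005,0.005,0.005],"dp":[[-0.001,-0.02,0],[-0.004,-0.06,0],[-0.007,-0.1,0],[-0.01,-0.14,0],[-0.012,-0.18,0],[-0.015,-0.22,0],[-0.017,-0.245,0],[-0.017,-0.25,0]],"turn":[[0,0,0.3],[0,0,1],[0,0,1.7],[0,0,2.4],[0,0,3.1],[0.3,0,3.8],[0.3,0,4.6],[0.3,0,4.6]]}'
python3 -m handwheel '{"grip":[0.005,0.005,0.005,0.005,0.005,0.005,0.005,0.005],"dp":[[0,0,0.01],[0,0,0.02],[0,0,0.03],[0,0,0.04],[0,0,0.048],[0,0,0.048],[0,0,0.048],[0,0,0.048]],"turn":[[0,0,0],[0,0,0],[0,0,0],[0,0,0],[0,0,0],[0,0,0],[0,0,0],[0,0,0]]}'
python3 - <<'E'
from h import *
plan((tray(-.048,-.06,.0385),Rt(83)))
for n in ("top","scene"):
    s=bot.snapshot(n)
    cv2.imwrite(f"pics/h{n}.png",cv2.resize(s["image"][200:290,180:320,::-1] if n=="top" else s["image"][170:290,170:310,::-1],None,fx=5,fy=5,interpolation=cv2.INTER_CUBIC))
    if n=="top":
        C=cloud(s);Q=((C-TO).reshape(-1,3)); c,sn=np.cos(YAW),np.sin(YAW); T=np.stack([c*Q[:,0]+sn*Q[:,1],-sn*Q[:,0]+c*Q[:,1],Q[:,2]],-1)
        q=T[(T[:,0]>-.075)&(T[:,0]<-.02)&(T[:,2]>.068)&(T[:,2]<.105)]
        for a in np.arange(-.22,.11,.02):
            k=q[(q[:,1]>a)&(q[:,1]<a+.02)]
            if len(k): print(round(a,2),len(k),k.mean(0).round(4))
        e=T[(np.abs(T[:,0]+.048)<.025)&(np.abs(T[:,1]-.127)<.012)&(T[:,2]>.052)&(T[:,2]<.07)]; print("eye",len(e),e.mean(0),e.min(0),e.max(0))
        e=T[(np.abs(T[:,0]+.048)<.025)&(np.abs(T[:,1]+.127)<.012)&(T[:,2]>.03)&(T[:,2]<.066)]; print("fork",len(e),e.mean(0),e.min(0),e.max(0))
E
```

```text
time: 54.0
position: [0.4123, 0.0881, 0.119]
eef_rot: [[0.122, 0.993, -0.002], [0.993, -0.122, -0.0], [-0.0, -0.002, -1.0]]
force: [-0.2, 0.4, -0.9]
width: 0.225
finger_force: 60.5
time: 55.0
position: [0.4153, 0.0882, 0.0729]
eef_rot: [[0.122, 0.993, 0.002], [0.993, -0.122, 0.0], [0.0, 0.002, -1.0]]
force: [-0.6, 0.1, -0.9]
width: 0.221
finger_force: 60.5
t 55.0 p [0.4153 0.0882 0.0729] tray [-0.0468 -0.0597  0.0729] F [-0.6  0.1 -0.9] ff 60.5 w 0.221 q6 0.17
dp [-0.0004, -0.0013, 0.0344] turn [0.1, -0.0, -0.0]
-0.22 17 [-0.0488 -0.2051  0.0866]
-0.2 21 [-0.0483 -0.1902  0.0843]
-0.18 20 [-0.0485 -0.1701  0.0841]
-0.16 21 [-0.0486 -0.1505  0.0832]
-0.14 22 [-0.0483 -0.13    0.0843]
-0.12 6 [-0.0487 -0.1166  0.0866]
0.04 3 [-0.0478  0.0591  0.083 ]
0.06 21 [-0.0484  0.0709  0.0836]
0.08 9 [-0.048   0.0853  0.0845]
eye 29 [-0.04789975  0.12675547  0.05962849] [-0.06259198  0.12284138  0.0527258 ] [-0.03314141  0.1312438   0.06371671]
fork 20 [-0.04624484 -0.12758272  0.04632318] [-0.06459765 -0.13089713  0.03015993] [-0.0259019  -0.12370633  0.06432318]
```

View pics/htop.png

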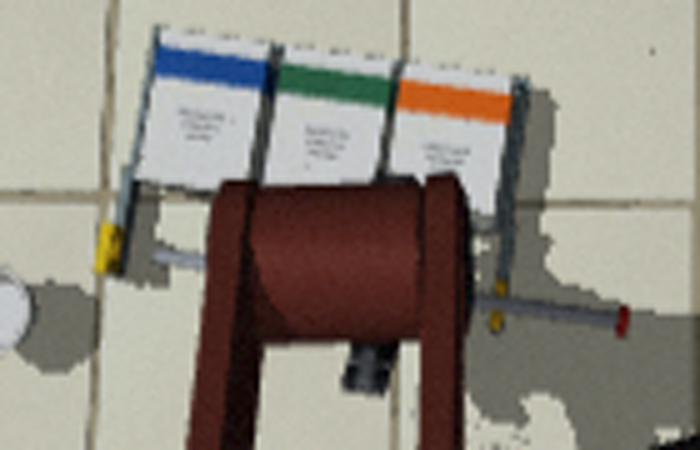

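View pics/hscene.png

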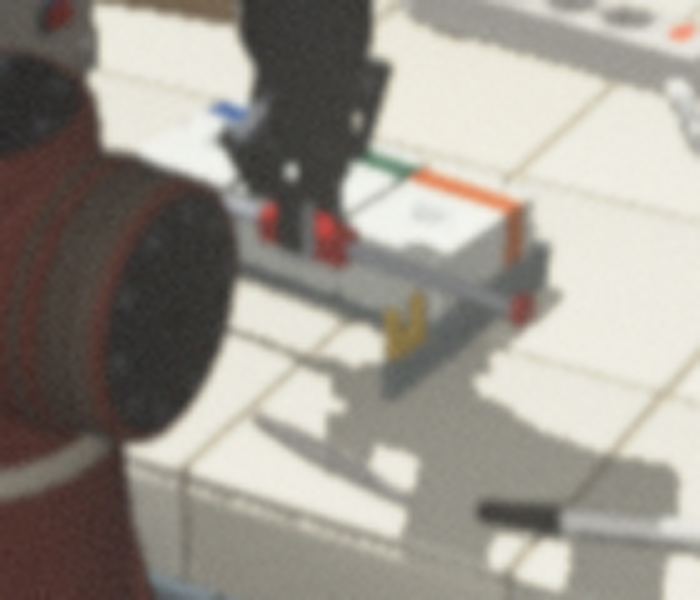

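```bash
python3 -m handwheel '{"grip":[0.005,0.005,0.005,0.005,0.005,0.005,0.005,0.005],"dp":[[0,0,0.006],[0,0,0.013],[0,0,0.02],[0,0,0.026],[0,0,0.031],[0,0,0.034],[0,0,0.034],[0,0,0.034]],"turn":[[0,0,0],[0,0,0],[0,0,0],[0,0,0],[0,0,0],[0,0,0],[0,0,0],[0,0,0]]}'
python3 - <<'E'
from h import *
plan((tray(-.047,-.06,.0376),Rt(83)))
s=bot.snapshot("top")
C=cloud(s);Q=((C-TO).reshape(-1,3)); c,sn=np.cos(YAW),np.sin(YAW); T=np.stack([c*Q[:,0]+sn*Q[:,1],-sn*Q[:,0]+c*Q[:,1],Q[:,2]],-1)
q=T[(T[:,0]>-.075)&(T[:,0]<-.02)&(T[:,2]>.035)&(T[:,2]<.06)]
for a in (-.2,-.18,-.16,.04,.06,.08):
            k=q[(q[:,1]>a)&(q[:,1]<a+.02)]
            if len(k): print(round(a,2),len(k),k.mean(0).round(4))
E
```

```text
time: 56.1
position: [0.415, 0.0882, 0.0386]
eef_rot: [[0.122, 0.993, 0.002], [0.993, -0.122, 0.0], [0.0, 0.002, -1.0]]
force: [-1.1, -0.2, -0.6]
width: 0.217
finger_force: 60.5
t 56.1 p [0.415  0.0882 0.0386] tray [-0.047  -0.0597  0.0386] F [-1.1 -0.2 -0.6] ff 60.5 w 0.217 q6 0.17
dp [-0.0003, 0.0, 0.001] turn [0.1, -0.0, -0.0]
-0.2 19 [-0.0487 -0.1894  0.0488]
-0.18 19 [-0.0488 -0.1699  0.0506]
-0.16 19 [-0.0488 -0.1505  0.0507]
0.04 5 [-0.0488  0.0565  0.049 ]
0.06 19 [-0.0483  0.0695  0.0499]
0.08 8 [-0.0491  0.0839  0.0504]
```

```bash
python3 -m handwheel '{"grip":[0.005,0.005,0.005,0.005,0.005,0.005,0.005,0.005],"dp":[[0.006,0.0005,0.0005],[0.012,0.0005,0.0005],[0.018,0.0005,0.0005],[0.024,0.0005,0.0005],[0.03,0.0005,0.0005],[0.036,0.0005,0.0005],[0.041,0.0005,0.0005],[0.046,0.0005,0.0005]],"turn":[[0,0,0],[0,0,0],[0,0,0],[0,0,0],[0,0,0],[0,0,0],[0,0,0],[0,0,0]]}'
python3 - <<'E'
from h import *
plan((tray(-.0465,-.001,.038),Rt(83)))
E
```

```text
time: 57.15
position: [0.4209, 0.134, 0.0379]
eef_rot: [[0.122, 0.993, 0.001], [0.993, -0.122, 0.0], [0.0, 0.001, -1.0]]
force: [0.9, -0.5, -0.1]
width: 0.217
finger_force: 60.5
t 57.15 p [0.4209 0.134  0.0379] tray [-0.0468 -0.0135  0.0379] F [ 0.9 -0.5 -0.1] ff 60.5 w 0.217 q6 0.27
dp [0.0125, 0.0003, -0.0001] turn [0.1, -0.0, -0.0]
```

No resistance; finish the insertion and look.

```bash
python3 -m handwheel '{"grip":[0.005,0.005,0.005,0.005,0.005,0.005,0.005,0.005],"dp":[[0.003,0,0],[0.006,0,0],[0.009,0,0],[0.012,0,0],[0.0125,0,0.0005],[0.0125,0,0.001],[0.0125,0,0.001],[0.0125,0,0.001]],"turn":[[0,0,0],[0,0,0],[0,0,0],[0,0,0],[0,0,0],[0,0,0],[0,0,0],[0,0,0]]}'
python3 - <<'E'
from h import *
plan()
s=bot.snapshot("top")
C=cloud(s);Q=((C-TO).reshape(-1,3)); c,sn=np.cos(YAW),np.sin(YAW); T=np.stack([c*Q[:,0]+sn*Q[:,1],-sn*Q[:,0]+c*Q[:,1],Q[:,2]],-1)
q=T[(T[:,0]>-.062)&(T[:,0]<-.034)&(T[:,2]>.035)&(T[:,2]<.06)&(np.abs(T[:,1])>.05)&(np.abs(T[:,1])<.18)]
print(q[:,1].min(),q[:,1].max(), [T_.round(4) for T_ in (q[q[:,1]>.134].mean(0),q[q[:,1]<-.134].mean(0))])
cv2.imwrite("pics/i.png",cv2.resize(s["image"][200:290,180:320,::-1],None,fx=5,fy=5,interpolation=cv2.INTER_CUBIC))
E
```

```text
time: 58.15
position: [0.4224, 0.1461, 0.0369]
eef_rot: [[0.122, 0.993, 0.001], [0.993, -0.122, 0.0], [0.0, 0.001, -1.0]]
force: [-0.8, -0.4, -0.8]
width: 0.217
finger_force: 60.5
t 58.15 p [0.4224 0.1461 0.0369] tray [-0.0468 -0.0014  0.0369] F [-0.8 -0.4 -0.8] ff 60.5 w 0.217 q6 0.3
-0.15021437214726152 0.14749294230496768 [array([-0.0472,  0.1407,  0.0488]), array([-0.048 , -0.144 ,  0.0506])]
```

View pics/i.png

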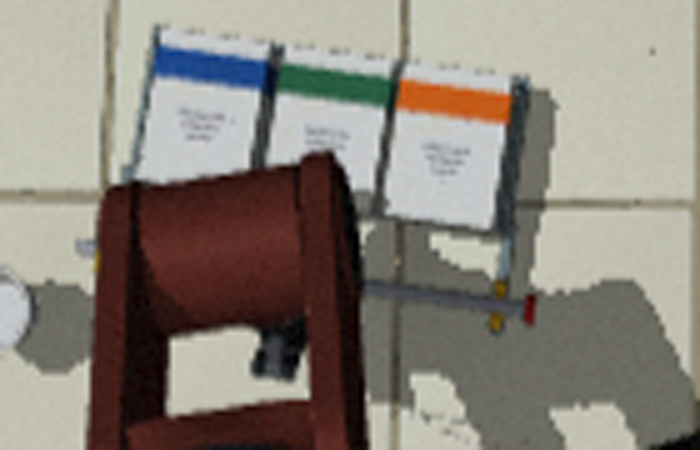

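```bash
python3 -m handwheel '{"grip":[0.025,0.03,0.038,0.038,0.038,0.038,0.038,0.038],"dp":[[0,0,0],[0,0,0],[0,0,0],[0,0,0],[0,0,-0.003],[0,0,-0.012],[0,0,-0.025],[0,0,-0.04]],"turn":[[0,0,0],[0,0,0],[0,0,0],[0,0,0],[0,0,0],[0,0,0],[0,0,0],[0,0,0]]}'
python3 -m handwheel '{"grip":[0.038,0.038,0.038,0.038,0.038,0.038,0.038,0.038],"dp":[[0,0,-0.03],[0,0,-0.07],[-0.02,-0.01,-0.11],[-0.06,-0.02,-0.14],[-0.1,-0.03,-0.15],[-0.15,-0.03,-0.15],[-0.2,-0.03,-0.15],[-0.22,-0.03,-0.15]],"turn":[[0,0,0],[0,0,0],[0,0,0],[0,0,0],[0,0,0],[0,0,0],[0,0,0],[0,0,0]]}'
python3 - <<'E'
from h import *
plan()
s=bot.snapshot("top")
C=cloud(s);Q=((C-TO).reshape(-1,3)); c,sn=np.cos(YAW),np.sin(YAW); T=np.stack([c*Q[:,0]+sn*Q[:,1],-sn*Q[:,0]+c*Q[:,1],Q[:,2]],-1)
q=T[(T[:,0]>-.062)&(T[:,0]<-.034)&(T[:,2]>.035)&(T[:,2]<.06)&(np.abs(T[:,1])<.18)]
print(q[:,1].min(),q[:,1].max(), [T_.round(4) for T_ in (q[q[:,1]>.134].mean(0),q[q[:,1]<-.134].mean(0))])
q=T[(T[:,2]>.055)&(T[:,2]<.068)]
for a,b in ((.04,.12),(-.04,.04),(-.12,-.042)):
  k=q[(q[:,0]>-.03)&(q[:,0]<.12)&(q[:,1]>a)&(q[:,1]<b)];print(k.min(0).round(4),k.max(0).round(4))
cv2.imwrite("pics/j.png",cv2.resize(s["image"][160:300,160:320,::-1],None,fx=4,fy=4,interpolation=cv2.INTER_CUBIC))
E
```

```text
time: 59.2
position: [0.4226, 0.1462, 0.0782]
eef_rot: [[0.122, 0.993, 0.002], [0.993, -0.122, 0.0], [0.0, 0.002, -1.0]]
force: [0.4, 0.9, 0.1]
width: 0.443
finger_force: 0.0
time: 60.2
position: [0.3652, -0.0707, 0.2282]
eef_rot: [[0.125, 0.992, 0.003], [0.992, -0.125, -0.001], [-0.001, 0.004, -1.0]]
force: [-0.3, -0.1, 0.4]
width: 0.448
finger_force: 0.0
t 60.2 p [ 0.3652 -0.0707  0.2282] tray [-0.0771 -0.2235  0.2282] F [-0.3 -0.1  0.4] ff 0.0 w 0.448 q6 -0.26
-0.1502112152767604 0.14841350674509018 [array([-0.047 ,  0.1411,  0.0449]), array([-0.0477, -0.1441,  0.0499])]
[-0.0019  0.0412  0.0552] [0.0986 0.1154 0.0677]
[-0.0021 -0.0397  0.0556] [0.0978 0.0337 0.0679]
[-0.0023 -0.1171  0.055 ] [ 0.0977 -0.0447  0.0678]
```

View pics/j.png

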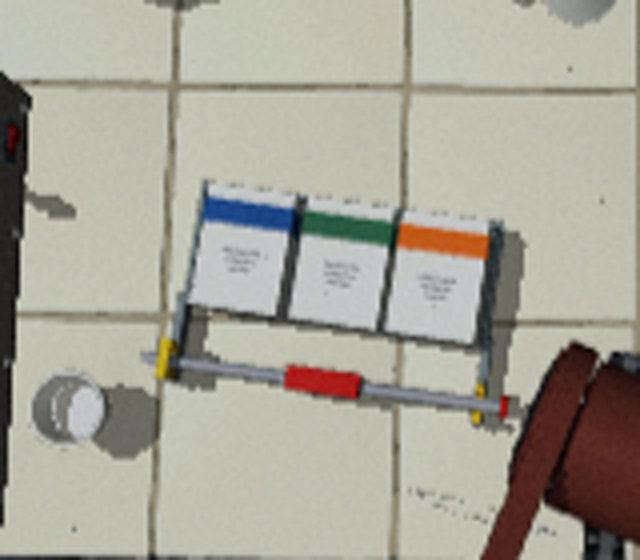

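The picture shows all three cartons home. The rod runs through the eyelet at (165,358) and lies in the fork at (480,402), and the robot is clear. Handing in.

```bash
python3 -c "
from plant import bot
print(bot.hand_in())"
```

```text
the job is handed in; nothing more can be done
None
```

I handed the job in at about 60 s: all three cartons lie home in the tray, and the rod is through the eyelet (tip about 21 mm past its centre) with its tail in the fork, though the hand-in call returned no verdict.

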